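Unclamp the mended incense case

TASK

The glue on the wooden incense case has set: lift the sprung hold-down arm of the sloping cradle until it stays open by itself, take the case out, and lay it flat, right way up, in the middle of the white cabinet's top with its long side parallel to the cabinet's front. Do not let the case drop. Then bring the hold-down arm back down until it is shut on the empty cradle, let go, and leave the dish, incense holder, bottle stopper and grey sleeve where they stand.

Things in the scene. Friction and masses are not known exactly. Their poses are not given: they have to be found in the camera images.
- case_center (a point): Centre of the mended incense case, a closed wooden box 140 mm long (x), 44 wide (y), 36 high (z, out of its lid), with thin dark slots in the lid. It starts on the cradle's slope, x pointing up the slope, its lower end by the stop, its upper part under the arm's rubber pad. Fingers can straddle its long sides along its lower half.
- cradle_hinge (a point): Middle of the hold-down arm's hinge pin, at the high end of the cradle, 178 mm above the table. Its axes stay level: x points horizontally from the cradle's low end (roughly on the robot's right-hand side) to its high end, y along the hinge pin, z up.
- cradle: The fixed plywood glue cradle: base 210 x 130 mm, slope board rising 35 degrees towards its x, 40 mm wide (narrower than the case), with a stop 14 mm high at its low end. Origin on the table, 75 mm below the middle of the slope's face; x to the high end, z up.
- clamp_arm (a joint): Angle of the aluminium hold-down arm, rad. 0: pad on the case, arm parallel to the slope; grows as the arm is lifted up and back. Stops: -0.12 (shut, empty) and 1.55 (open). An over-centre spring pushes it shut below 0.85 (9 N at the handle at 0) and open above 0.85, where it then stays. Damped: let go, it takes about a second to swing to a stop.
- bail_mid (a point): Middle of the grip bar of the arm's steel U-shaped handle: round bar 10 mm thick along the hinge line (y), 62 mm clear between its legs, 41 mm clear under it. From the hinge pin it lies 65 mm along the arm and 45 mm out from it: level with the hinge, above the case, at joint 0; straight above the hinge at 1.55. x: along the arm to the hinge; z: out of the arm.
- cabinet_top (a point): Centre of the flat top of the fixed white plastic mini cabinet with two swing doors and small knobs, 170 mm deep (x, front to back), 240 mm wide (y, parallel to the front), 150 mm high; z up. The doors stay shut and play no part.
- case: The same incense case, about 0.14 kg; origin in the centre of its underside, axes as at its centre.
- dish: Bystander: thick glass ashtray-style dish, 112 mm across, 30 mm high; origin at the centre of its underside.
- incense_holder: Bystander: round ceramic incense holder, 92 mm across, 34 mm high; origin at the centre of its underside.
- stopper: Bystander: steel bottle stopper standing on its head, 44 mm across, 80 mm high; origin at the centre of its underside.
- sleeve: Bystander: grey hard silicone sleeve, an open shell 150 x 48 x 18 mm; origin at the centre of its underside.
There are look-alikes about, which are no part of the job. Of the things shaped like the case, the wooden one is meant.

How it is judged:
By the outcome, as a careful person would: the job done as asked, in the order asked, and still so for the second after the job is handed in, with the robot touching nothing.
It also fails if it takes over 72 s, if anything falls off the work surface, if the arm or the gripper's body presses on something with over 40 N, if the wrist force passes 120 N, or if a joint passes its speed limit or range.

ROBOT

A 6-joint arm with a two-finger parallel gripper is mounted at the origin on the work surface. World frame = base frame: x ahead of the robot, y to its left, z up, the work surface at z = 0. Lengths are in m, angles in rad, forces in N, time in s.
With the tool pointing down it reaches from about 0.375 to 0.9 m from the base axis. Payload 3.1 kg.
Tool frame: the origin (TCP) lies midway between the tips of the shut fingers; the grasp point (between the pads) lies pinch_z behind it (pinch_z is the distance from the TCP to the grasp point, in m); y points along the fingers, z is the direction in which the jaws open and shut, and the axes are right-handed (so a half turn about y gives the same grasp; the last joint's range is limited). The gripper opens to 87 mm and grips with 3 to 60 N. Pads are 19 mm wide; open, the fingers measure 117 mm over their backs; the gripper's body (75 mm by 190 mm) begins 51 mm behind the grasp point.
Start: joints at [-1.345, 0.527, 1.433, -0, 1.181, -0.178], TCP at [0.246, -0.575, 0.223] pointing down, gripper open.
Joint ranges: [-3.08, 3.08], [-0.75, 2.2], [0.22, 2.44], [-1.43, 4.57], [0, 2.65], [-2.85, 2.85]. Speed limits (rad/s): [2.79, 2.79, 3.14, 3.14, 3.14, 3.14].

INTERFACE

Orientations are given as a unit quaternion [x, y, z, w].
In Python, from rig import get_obs, camera, hand_in, pinch_z gives the robot as it stands. The module is installed in compiled form; this text tells all that it offers.
- The arm moves only by the tool arm_command, never from a script. Its argument "plan" is a list of rows, each a list of 2 entries, a list of its own where there are three numbers: the shift along the world's x, y, z in units of 25 mm (1.0 is 25 mm), then the turn about the world's z in units of 5 degrees (1.0 is 5 degrees). A call has 1 to 5 rows; each row is the pose to reach, as a shift and turn from the pose commanded when the call began; what a row does not reach only later rows make up. A row lasts 1/10 s, in which the tool goes at most 50 mm and 8.59 degrees, less where a joint would pass 70% of its speed; a pose out of reach is approached as far as the arm can. A call with a gripper value outside its range is refused whole. "fingers" is the opening, from -1 (shut) to 1 (fully open), set as the call begins (left out, the last holds). The fingers move at their own pace and stop on an object; "force" is the grip in N (left out, the last holds). Time passes only in rows, so rows that repeat a pose let the fingers close. It gives the time, the measured TCP pose, the force and the opening at its end, in the units of the state.
- get_obs(): the state, without advancing time (a new reading comes with each control period).
- camera(name): name is "scene" or "top"; returns a dict with "pixels" (384x512x3 uint8, red, green, blue), "camera_matrix" (3x3 intrinsics, pixels), "R" (3x3) and "t" (3): a world point X has camera coordinates R X + t. Camera axes: x right, y down, z forward; pixel columns grow to the right and rows downward; lengths in m; the calibration is good to about 2 mm. A picture is of the moment at which its call begins. There is no depth.
- hand_in(): hands the job in, once; it reports no verdict.
The state is a dict: "time": time; "q": joint angles; "joint_velocities": joint speeds; "joint_torque": joint torques, N m; "position": TCP position; "tool_rot": TCP orientation; "ft_force": force on the tool from outside, world axes, zero at the start; "moment": the same for the moment, N m; "grip_width": finger opening in m.
Only numpy, scipy, OpenCV 4.12 (cv2) and the standard library are available. Lean on these libraries where they do the work, as an engineer would, in place of code of your own. Each camera call takes 0.05 s, during which the arm holds its last target.

## Working session

There is one attempt and no reset: what is moved stays moved. The work goes in short steps, Python scripts to look and compute and a tool call to move; the robot and the scene stay as the last step left them, time stands still between calls to the robot, and variables do not carry over. Pictures are saved under pics/ and viewed, and the job is handed in when it is done.

Besides the shell and the picture viewer there is one more tool, called as name(argument=value, ...), one argument or row to a line, values as JSON. arm_command: Moves the arm, as the interface text tells. Its arguments: {"type":"object","properties":{"plan":{"type":"array"},"fingers":{"type":"number"},"force":{"type":"number"}},"required":["plan"]}

```bash
mkdir -p pics
python3 - <<'E'
from rig import get_obs,camera,pinch_z
import cv2,json
print(pinch_z);o=get_obs();print({k:o[k] for k in("time","position","tool_rot","ft_force","grip_width")})
for n in("scene","top"):
    c=camera(n);cv2.imwrite(f"pics/{n}0.png",cv2.resize(c["pixels"][:,:,::-1],(800,600),interpolation=cv2.INTER_CUBIC))
    print(n,c["camera_matrix"],c["R"],c["t"])
E
```

```text
0.0187
{'time': 0.0, 'position': array([ 0.2454275 , -0.57402042,  0.22157443]), 'tool_rot': array([-0.14183565,  0.69349293, -0.6919875 ,  0.14178683]), 'ft_force': array([-0.91714218,  0.11708252,  0.09437314]), 'grip_width': 0.0867679659258273}
scene [[352.09157284   0.         250.89262934]
 [  0.         352.09157284 188.86755327]
 [  0.           0.           1.        ]] [[ 0.60197202  0.79841852  0.01255194]
 [ 0.57105129 -0.41945353 -0.70566221]
 [-0.55814883  0.4319567  -0.70843722]] [-0.36315297 -0.17453707  1.28040317]
top [[348.84602956   0.         254.87852055]
 [  0.         348.84602956 188.62663612]
 [  0.           0.           1.        ]] [[ 0.01363565 -0.99981045  0.01389758]
 [-0.99606838 -0.0147987  -0.0873429 ]
 [ 0.08753201 -0.01265196 -0.99608136]] [0.04261908 0.54730151 1.07334289]
```

View pics/scene0.png

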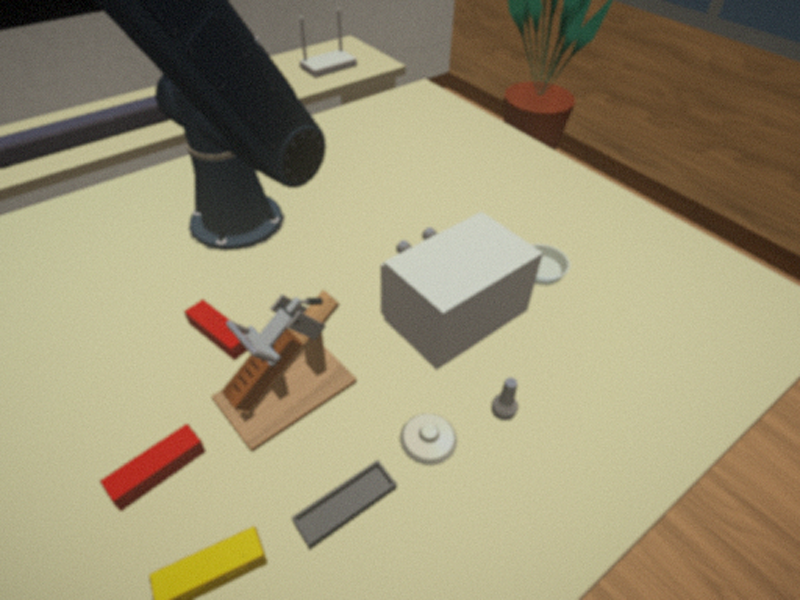

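View pics/top0.png

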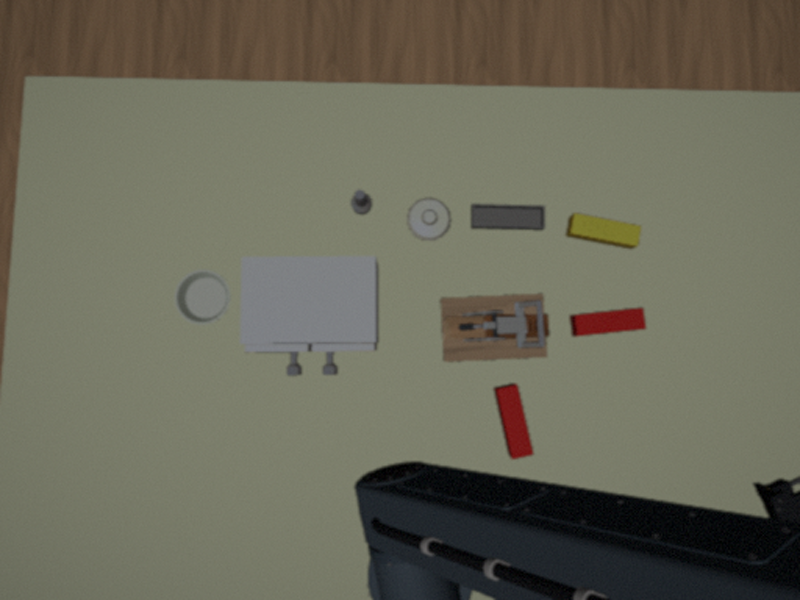

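The wooden case sits in the cradle at scene (262,372) in the 800-px picture. The red bars at (218,328) and (153,467) and the yellow one at (208,568) are look-alikes by colour and position. The cabinet is at (460,270) and its knobs are on the robot side. Next I'll take enlarged crops.

```bash
cat > h.py <<'E'
from rig import get_obs,camera,pinch_z
import numpy as np,cv2
def crop(name,fn,x0,y0,w,s):
    c=camera(name);p=c["pixels"][:,:,::-1][y0:y0+int(w*.75),x0:x0+w]
    p=cv2.resize(p,None,fx=s,fy=s,interpolation=cv2.INTER_CUBIC)
    for i in range(0,w,10):
        cv2.line(p,(i*s,0),(i*s,6 if i%50 else 14),(0,255,255),1)
        if i%20==0: cv2.putText(p,str(x0+i),(i*s,24),0,.4,(0,0,255),1)
    for i in range(0,int(w*.75),10):
        cv2.line(p,(0,i*s),(6,i*s),(0,255,255),1)
        if i%20==0: cv2.putText(p,str(y0+i),(8,i*s+4),0,.4,(0,0,255),1)
    cv2.imwrite("pics/"+fn,p)
C={"scene":(np.array([[352.09157284,0,250.89262934],[0,352.09157284,188.86755327],[0,0,1]]),np.array([[0.60197202,0.79841852,0.01255194],[0.57105129,-0.41945353,-0.70566221],[-0.55814883,0.4319567,-0.70843722]]),np.array([-0.36315297,-0.17453707,1.28040317])),
"top":(np.array([[348.84602956,0,254.87852055],[0,348.84602956,188.62663612],[0,0,1]]),np.array([[0.01363565,-0.99981045,0.01389758],[-0.99606838,-0.0147987,-0.0873429],[0.08753201,-0.01265196,-0.99608136]]),np.array([0.04261908,0.54730151,1.07334289]))}
def ray(n,u,v):
    K,R,t=C[n];d=R.T@np.linalg.inv(K)@np.array([u,v,1.]);return -R.T@t,d
def atz(n,u,v,z):
    o,d=ray(n,u,v);return o+d*(z-o[2])/d[2]
def tri(ps,pt):
    P=[C[n][0]@np.c_[C[n][1],C[n][2]] for n in("scene","top")]
    X=cv2.triangulatePoints(P[0],P[1],np.array(ps,float),np.array(pt,float)).ravel();X=X[:3]/X[3]
    return X
def proj(n,X):
    K,R,t=C[n];q=K@(R@np.asarray(X,float)+t);return q[:2]/q[2]
E
python3 - <<'E'
from h import *
crop("scene","cs1.png",120,175,120,6);crop("top","ct1.png",270,175,100,7)
crop("top","ct2.png",140,150,110,7);crop("scene","cs2.png",230,125,130,6)
E
```

```text
(no output)
```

View pics/cs1.png

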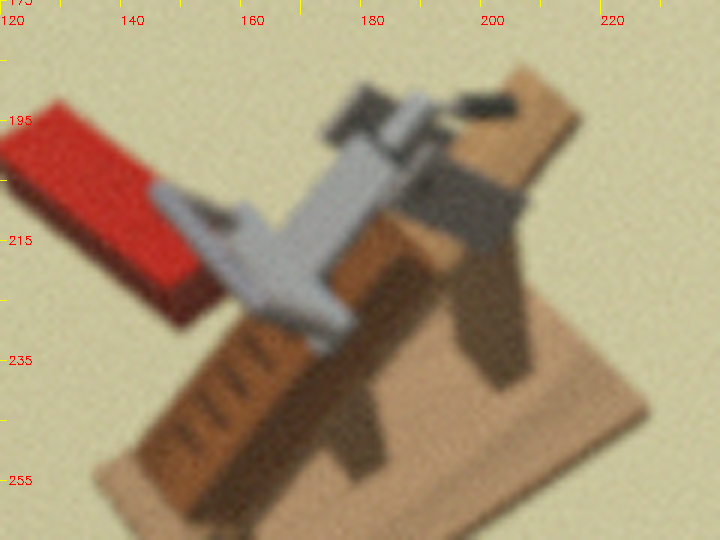

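View pics/ct1.png

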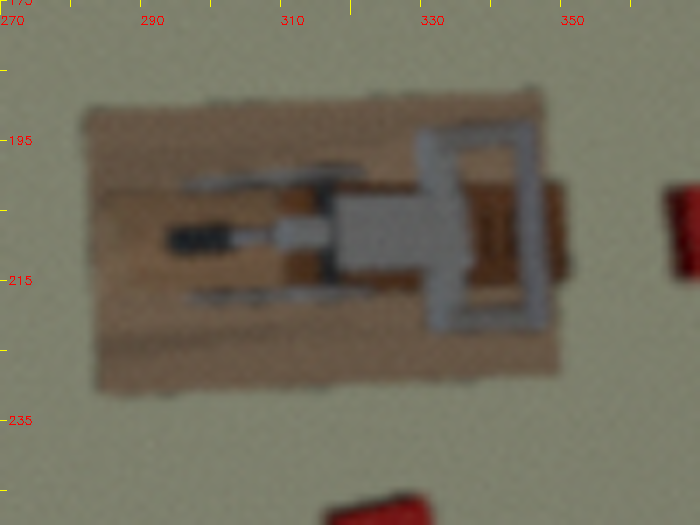

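View pics/ct2.png

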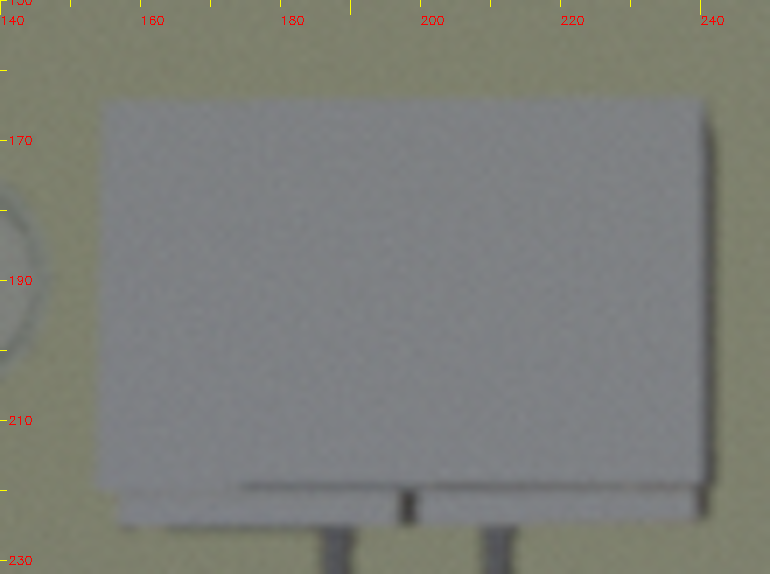

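View pics/cs2.png

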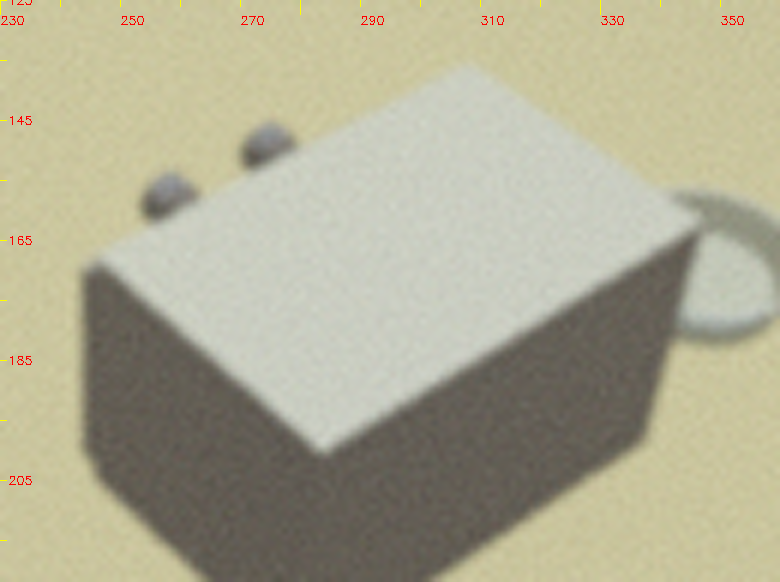

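Run:
```python
from h import *
np.set_printoptions(precision=4,suppress=True)
# bar ends in top (centre line)
for p in [(343.5,194.5),(346,220.5),(344.8,207.5)]:
    X=atz("top",*p,.178);print("bar",X,proj("scene",X))
base=[atz("top",*p,z) for p,z in [((282,190.5),.012),((347,188),.012),((349.5,228.5),.012),((284,231),.012)]]
for b in base: print("base",b)
print([np.linalg.norm(base[i]-base[(i+1)%4]) for i in range(4)])
c=[atz("top",*p,.15) for p in [(154.5,164.5),(240,164.5),(240.5,219.5),(154,220)]]
s=[atz("scene",*p,.15) for p in [(347,161),(283.5,201),(246.5,168.5),(307,135.5)]]
print("cab");print(np.array(c),np.array(s));print(np.mean(c,0),np.mean(s,0))
for Q in(c,s): print([round(float(np.linalg.norm(Q[i]-Q[(i+1)%4])),4) for i in range(4)])
```

```text
bar [ 0.5207 -0.1877  0.178 ] [162.1259 223.0167]
bar [ 0.4507 -0.1938  0.178 ] [145.8529 205.4244]
bar [ 0.4856 -0.1909  0.178 ] [153.7241 214.0196]
base [ 0.543  -0.0361  0.012 ]
base [ 0.554  -0.2436  0.012 ]
base [ 0.4257 -0.2503  0.012 ]
base [ 0.4151 -0.0432  0.012 ]
[np.float64(0.20784076413758193), np.float64(0.12851826711923542), np.float64(0.20734031095060687), np.float64(0.12804448509930202)]
cab
[[0.5989 0.3327 0.15  ]
 [0.6026 0.0945 0.15  ]
 [0.4495 0.0905 0.15  ]
 [0.4449 0.3281 0.15  ]] [[0.6011 0.3355 0.15  ]
 [0.6116 0.0926 0.15  ]
 [0.4605 0.0903 0.15  ]
 [0.4485 0.3269 0.15  ]]
[0.524  0.2114 0.15  ] [0.5304 0.2113 0.15  ]
[0.2381, 0.1532, 0.2376, 0.1541]
[0.2432, 0.1512, 0.2369, 0.1529]
```

Run:
```python
from h import *
np.set_printoptions(precision=4,suppress=True)
ex=np.array([-.052,.9986,0]);ey=np.array([-.9986,-.052,0]);ez=np.array([0,0,1.]);O=np.array([.4845,-.1433,0])
a=np.radians(35);u=np.cos(a)*ex+np.sin(a)*ez;n=-np.sin(a)*ex+np.cos(a)*ez
for s in(-.01,0,.01):
    B=O+.075*ez+s*u
    print(s,"centre",B+.018*n)
    for nm,l,w,h in[("lid lowL",-.07,.022,.036),("lid lowR",-.07,-.022,.036),("bot lowR",-.07,-.022,0),("lid hiR",.07,-.022,.036),("lid hiL",.07,.022,.036)]:
        X=B+l*u+w*ey+h*n;print(nm,proj("top",X),proj("scene",X))
H=O+.031*ex+.178*ez;print("hinge",H,proj("top",H),proj("scene",H))
```

```text
-0.01 centre [ 0.4855 -0.1618  0.084 ]
lid lowL [347.2205 215.1231] [144.5715 247.9661]
lid lowR [346.3344 200.6485] [153.2878 259.5287]
bot lowR [337.1792 201.3963] [162.7802 261.6945]
lid hiR [313.6143 200.6684] [189.5795 215.142 ]
lid hiL [314.4468 216.3575] [179.8457 204.7199]
0 centre [ 0.485  -0.1536  0.0897]
lid lowL [345.0487 215.2049] [147.0802 244.8905]
lid lowR [344.1656 200.6498] [155.8686 256.3723]
bot lowR [335.019  201.4016] [165.2754 258.6472]
lid hiR [311.0666 200.6699] [192.1851 211.9552]
lid hiL [311.8941 216.4537] [182.3779 201.6154]
0.01 centre [ 0.4846 -0.1454  0.0955]
lid lowL [342.8526 215.2876] [149.5905 241.8128]
lid lowR [341.9726 200.6512] [158.4511 253.2138]
bot lowR [332.8353 201.407 ] [167.7723 255.5979]
lid hiR [308.4881 200.6715] [194.7925 208.7662]
lid hiL [309.3105 216.551 ] [184.9118 198.5088]
hinge [ 0.4829 -0.1123  0.178 ] [315.7583 208.0888] [183.556  198.4384]
```

Run:
```python
from h import *
from scipy.spatial.transform import Rotation as R
np.set_printoptions(precision=4,suppress=True)
o=get_obs();print(R.from_quat(o["tool_rot"]).as_matrix(),o["time"],o["position"])
bar=np.array([.4845,-.1433,0])-.0476*np.array([-.052,.9986,0]);print(bar)
```

```text
[[-0.9196 -0.0002  0.3929]
 [-0.3929  0.0007 -0.9196]
 [-0.0001 -1.     -0.0007]] 0.3 [ 0.2455 -0.5745  0.2222]
[ 0.487  -0.1908  0.    ]
```

arm_command(
  plan=[
    [[1, 1.6, 1.5], -1],
    [[2, 3.2, 2], -2],
    [[3, 4.8, 2], -3],
    [[4, 6.4, 2], -4],
    [[5, 8, 2], -4],
  ],
  fingers=-0.3,
  force=40,
)

```text
time: 0.8
position: [0.3714, -0.3731, 0.273]
tool_rot: [0.018, -0.707, 0.707, -0.019]
ft_force: [1.7, -0.9, 0.3]
grip_width: 0.055
```

arm_command(
  plan=[
    [[1.2, 1.8, 0], 0],
    [[2.4, 3.6, 0], 0],
    [[3.5, 5.4, 0], 0],
    [[4.65, 7.35, 0], 0],
    [[4.65, 7.35, 0], 0],
  ],
)

```text
time: 1.3
position: [0.4882, -0.1868, 0.2727]
tool_rot: [-0.021, 0.707, -0.706, 0.021]
ft_force: [-0.5, -0.6, 0.4]
grip_width: 0.0302
```

Run:
```python
from h import *
print(get_obs()["position"],get_obs()["grip_width"],get_obs()["time"])
crop("scene","cs3.png",110,100,140,5);crop("top","ct3.png",250,130,150,5)
```

```text
[ 0.48820999 -0.18683125  0.27267843] 0.030227262521718184 1.3
```

View pics/cs3.png

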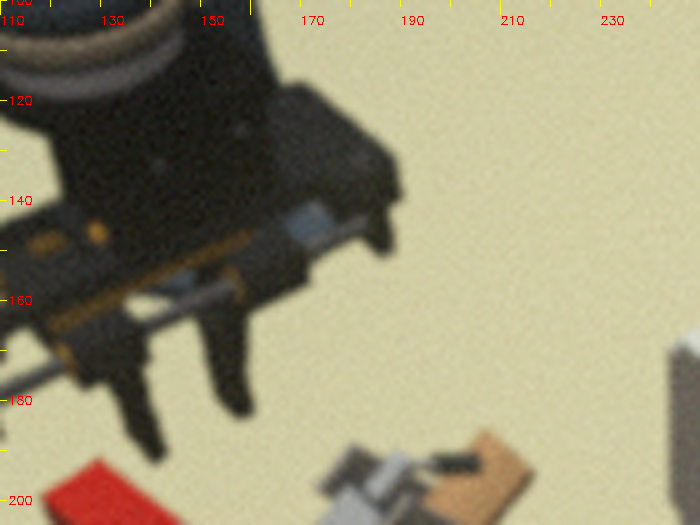

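View pics/ct3.png

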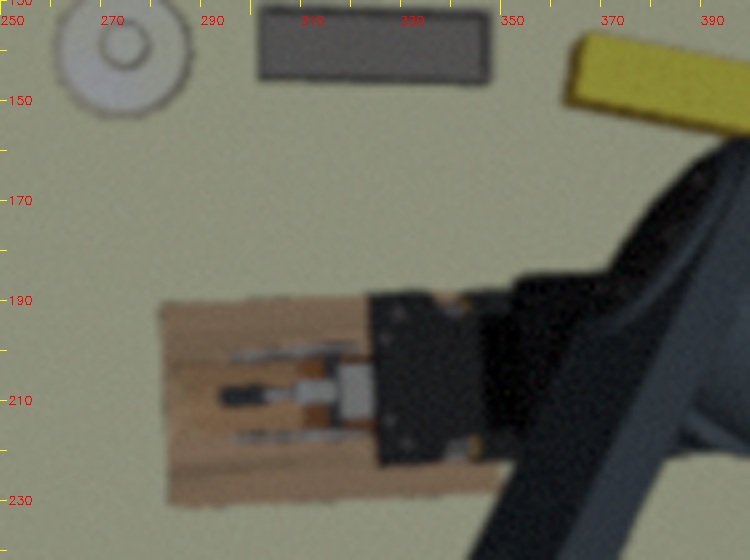

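arm_command(
  plan=[
    [[0, 0, -1.2], 0],
    [[0, 0, -2.4], 0],
    [[0, 0, -3.6], 0],
    [[0, 0, -4.4], 0],
    [[0, 0, -4.4], 0],
  ],
)

```text
time: 1.9
position: [0.4844, -0.191, 0.16]
tool_rot: [-0.021, 0.708, -0.706, 0.017]
ft_force: [-0.4, 0.6, 0.9]
grip_width: 0.0303
```

Run:
```python
from h import *
o=get_obs();print(o["position"],o["grip_width"],o["ft_force"])
crop("scene","cs4.png",110,150,120,6)
```

```text
[ 0.48444353 -0.19096592  0.15996041] 0.030256744378984828 [-0.37506634  0.55368062  0.86122275]
```

View pics/cs4.png

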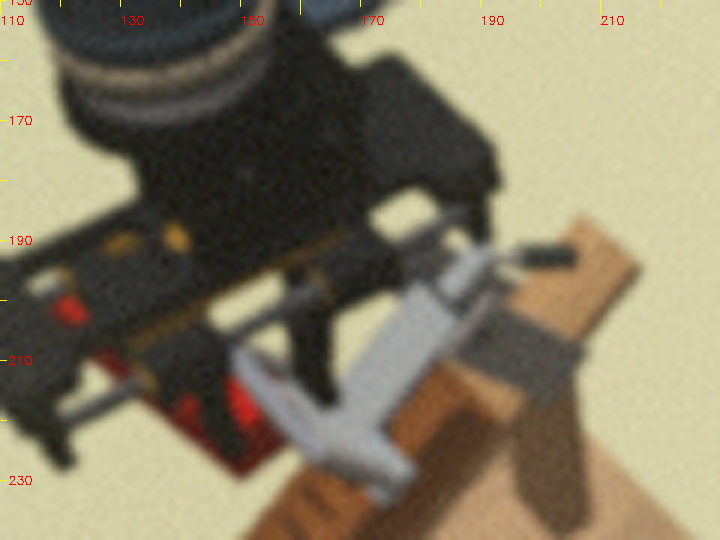

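The fingers straddle the bar: the left finger is at (157,225) and the right at (163,213), with the bar between them. I'll close.

arm_command(
  plan=[
    [[0, 0, 0], 0],
    [[0, 0, 0], 0],
    [[0, 0, 0], 0],
  ],
  fingers=-1,
  force=40,
)

```text
time: 2.25
position: [0.4875, -0.1916, 0.1638]
tool_rot: [0.019, -0.706, 0.707, -0.02]
ft_force: [0.1, 0.4, 0.0]
grip_width: 0.0141
```

arm_command(
  plan=[
    [[0, 0, 0], 0],
    [[0, 0, 0], 0],
  ],
)

```text
time: 2.45
position: [0.4875, -0.1924, 0.1637]
tool_rot: [0.019, -0.706, 0.708, -0.02]
ft_force: [-1.6, -4.3, 4.6]
grip_width: 0.0086
```

arm_command(
  plan=[
    [[0, 0.04, 0.47], 0],
    [[-0.01, 0.14, 0.93], 0],
    [[-0.02, 0.31, 1.37], 0],
    [[-0.03, 0.55, 1.78], 0],
    [[-0.04, 0.85, 2.15], 0],
  ],
)

```text
time: 2.95
position: [0.4865, -0.1747, 0.2169]
tool_rot: [0.02, -0.703, 0.711, -0.02]
ft_force: [-3.0, -13.8, -2.0]
grip_width: 0.0083
```

arm_command(
  plan=[
    [[-0.02, 0.35, 0.32], 0],
    [[-0.04, 0.74, 0.59], 0],
    [[-0.06, 1.17, 0.79], 0],
    [[-0.08, 1.62, 0.93], 0],
    [[-0.1, 2.05, 1.0], 0],
  ],
)

```text
time: 3.45
position: [0.4838, -0.1207, 0.2449]
tool_rot: [0.019, -0.705, 0.709, -0.02]
ft_force: [-4.6, -2.0, 11.4]
grip_width: 0.0087
```

Run:
```python
from h import *
o=get_obs();print(o["position"],o["grip_width"],o["ft_force"])
crop("scene","cs5.png",110,120,140,5)
```

```text
[ 0.48380251 -0.12070414  0.24491219] 0.008686992778334235 [-4.63249351 -1.98966481 11.38512332]
```

View pics/cs5.png

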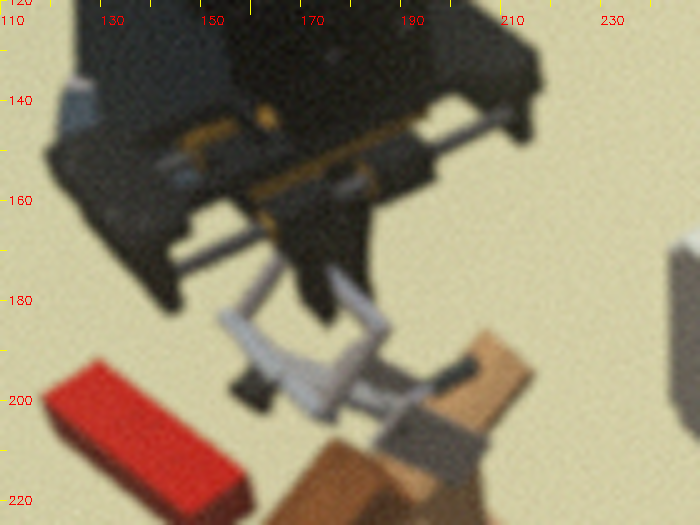

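arm_command(
  plan=[
    [[0, 0.1, 0], 0],
    [[0, 0.2, 0], 0],
    [[0, 0.2, 0.5], 0],
    [[0, 0.2, 2], 0],
    [[0, 0.2, 4], 0],
  ],
  fingers=-0.3,
)

```text
time: 4.0
position: [0.4815, -0.1122, 0.3396]
tool_rot: [-0.022, 0.708, -0.705, 0.017]
ft_force: [1.2, -0.3, -0.2]
grip_width: 0.0297
```

arm_command(
  plan=[
    [[0, -1.5, 0.5], 0],
    [[0, -3, 0.5], 0],
    [[0, -4.5, 0.5], 0],
    [[0, -6, 0.5], 0],
    [[0, -6, 0.5], 0],
  ],
  fingers=0.6,
)

```text
time: 4.5
position: [0.4833, -0.2676, 0.3528]
tool_rot: [0.018, -0.707, 0.707, -0.018]
ft_force: [-0.2, 0.9, -0.1]
grip_width: 0.0623
```

Run:
```python
from h import *
o=get_obs();print(o["position"],o["grip_width"],o["q"],o["time"])
crop("scene","cs6.png",110,140,120,6);crop("top","ct6.png",270,165,110,7)
```

```text
[ 0.48334081 -0.267591    0.35276071] 0.06234169043812286 [-7.07329592e-01  3.00248733e-01  1.43768153e+00 -1.05568946e-03
  1.40332391e+00  8.13467497e-01] 4.5
```

View pics/cs6.png

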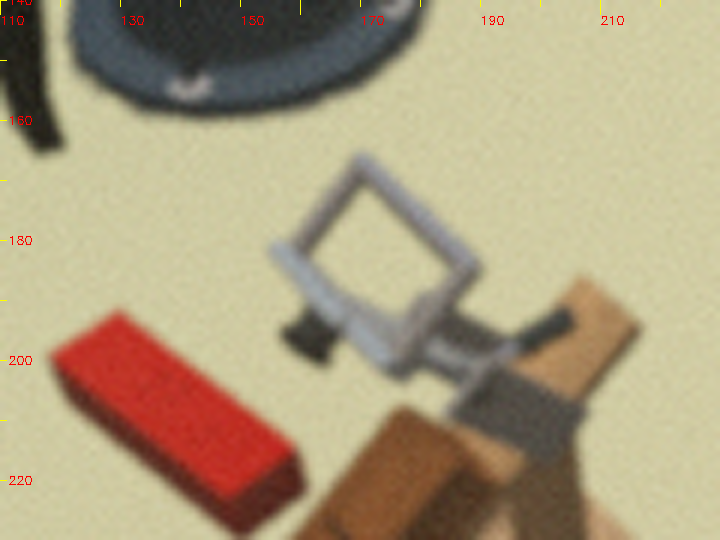

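View pics/ct6.png

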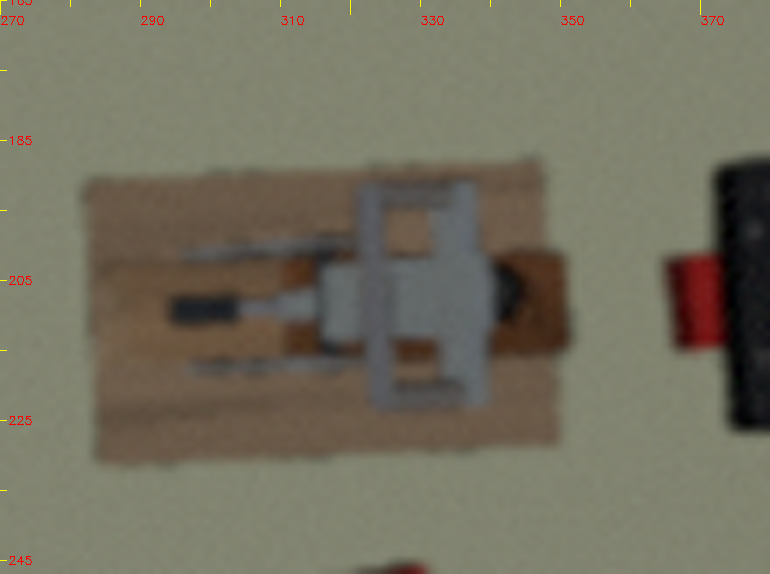

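Run:
```python
from h import *
np.set_printoptions(precision=4,suppress=True)
for z in(.19,.2,.21,.22):print(z,atz("top",343.7,206,z), proj("scene",atz("top",343.7,206,z)))
print(tri((160,200),(343.7,206)), tri((157.5,196),(343.7,206)))
# hinge-model pad: face centre a along, 31 below
H=np.array([.4829,-.1123,.178])
for a in(.05,.055,.06,.065,.07,.075):
    X=H+a*np.array([.031,-.59,.807])+.031*np.array([.042,-.806,-.59]);print(a,X,proj("top",X),proj("scene",X))
```

```text
0.19 [ 0.4891 -0.1847  0.19  ] [155.9591 210.247 ]
0.2 [ 0.4887 -0.182   0.2   ] [156.1769 206.6357]
0.21 [ 0.4883 -0.1793  0.21  ] [156.3979 202.9718]
0.22 [ 0.4878 -0.1766  0.22  ] [156.6221 199.2541]
[ 0.4897 -0.1739  0.2179] [ 0.4878 -0.1737  0.2286]
0.05 [ 0.4858 -0.1668  0.2001] [337.9524 207.0254] [161.7539 202.8698]
0.055 [ 0.4859 -0.1697  0.2041] [339.4598 206.9286] [160.2947 202.2675]
0.06 [ 0.4861 -0.1727  0.2081] [340.9803 206.8309] [158.8197 201.6587]
0.065 [ 0.4862 -0.1756  0.2122] [342.5142 206.7324] [157.3289 201.0434]
0.07 [ 0.4864 -0.1786  0.2162] [344.0615 206.633 ] [155.8219 200.4214]
0.075 [ 0.4865 -0.1815  0.2202] [345.6225 206.5328] [154.2985 199.7926]
```

The arm stays open by itself: the bail is at (172,175) and the pad at (162,196) in the scene view. The pad overhangs the case, so the gripper body has to stay low-side of y ≈ -0.18. I'll turn the jaws across the case.

arm_command(
  plan=[
    [[0, 0, 0], 1.7],
    [[0, 0, 0], 3.4],
    [[0, 0, 0], 5.1],
    [[0, 0, 0], 6.8],
    [[0, 0, 0], 8.5],
  ],
)

```text
time: 5.1
position: [0.4833, -0.2612, 0.3535]
tool_rot: [-0.277, 0.651, -0.65, 0.277]
ft_force: [-0.2, -0.3, -0.1]
grip_width: 0.0697
```

arm_command(
  plan=[
    [[0, 0, 0], 1.7],
    [[0, 0, 0], 3.4],
    [[0, 0, 0], 5.1],
    [[0, 0, 0], 6.8],
    [[0, 0, 0], 8.5],
  ],
)

```text
time: 5.6
position: [0.4833, -0.2612, 0.3535]
tool_rot: [-0.494, 0.507, -0.505, 0.494]
ft_force: [-1.1, -0.3, -0.4]
grip_width: 0.0697
```

arm_command(
  plan=[
    [[0.2, 0.8, -2], 1],
    [[0.2, 1.6, -4], 1],
    [[0.2, 1.6, -5], 1],
    [[0.2, 1.6, -5], 1],
  ],
)

```text
time: 6.0
position: [0.4851, -0.2186, 0.2245]
tool_rot: [0.514, -0.49, 0.481, -0.514]
ft_force: [-0.7, -0.6, 0.4]
grip_width: 0.0695
```

Run:
```python
from h import *
from scipy.spatial.transform import Rotation as R
o=get_obs();print(o["position"],o["grip_width"],o["q"],o["time"],R.from_quat(o["tool_rot"]).as_matrix()[:,2])
crop("scene","cs7.png",90,120,140,5);crop("top","ct7.png",270,155,110,7)
```

```text
[ 0.48505618 -0.21862977  0.22448558] 0.06953666167675332 [-6.33994176e-01  4.05290073e-01  1.65421539e+00  6.94363884e-04
  1.09457843e+00 -6.91748352e-01] 6.0 [ 0.99830648  0.05743688 -0.00922865]
```

View pics/cs7.png

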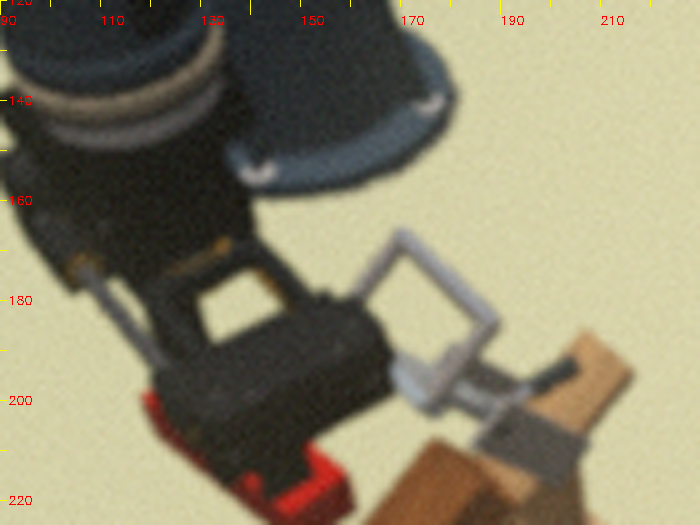

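View pics/ct7.png

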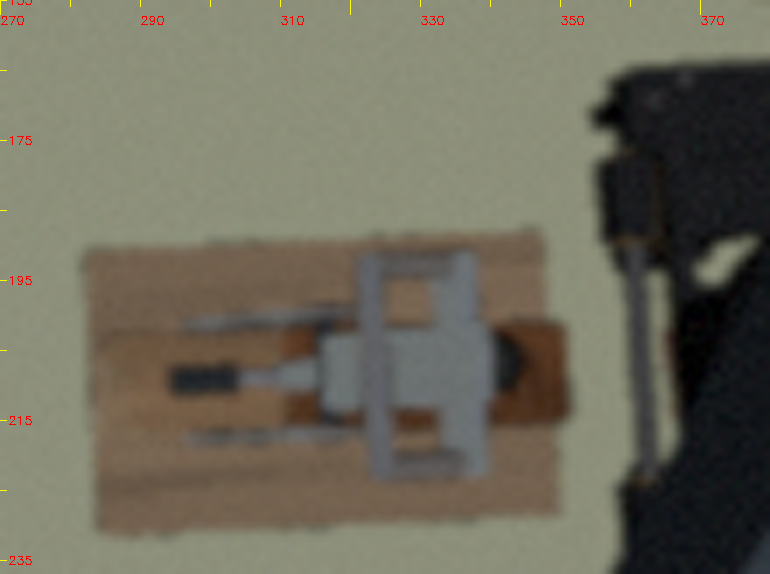

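arm_command(
  plan=[
    [[0, 0, -1.5], 0],
    [[0, 0, -3], 0],
    [[0, 0, -4.5], 0],
    [[0, 0, -4.5], 0],
  ],
)

```text
time: 6.5
position: [0.4873, -0.2228, 0.1145]
tool_rot: [0.514, -0.488, 0.484, -0.513]
ft_force: [-0.4, -0.3, -0.5]
grip_width: 0.0697
```

Run:
```python
from h import *
o=get_obs();print(o["position"],o["ft_force"])
crop("scene","cs8.png",100,165,120,6);crop("top","ct8.png",270,155,110,7)
```

```text
[ 0.48726393 -0.22277884  0.11452454] [-0.38594184 -0.33420997 -0.53960031]
```

View pics/cs8.png

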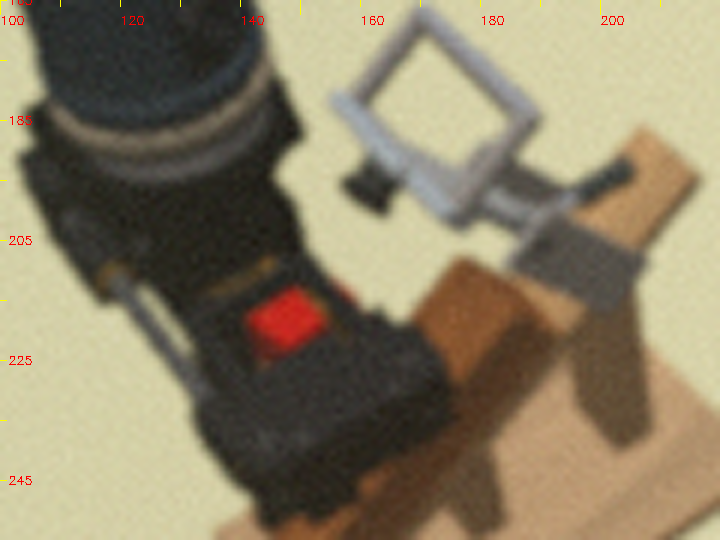

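View pics/ct8.png

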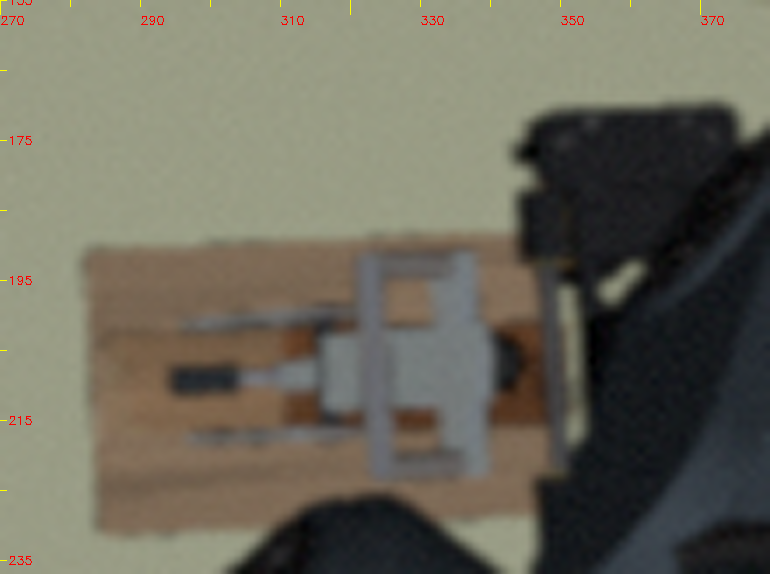

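arm_command(
  plan=[
    [[0, 0.05, -0.9], 0],
    [[0, 0.05, -1.8], 0],
    [[0, 0.05, -2.7], 0],
    [[0, 0.05, -3.45], 0],
    [[0, 0.05, -3.45], 0],
  ],
)

```text
time: 7.1
position: [0.4895, -0.2231, 0.0311]
tool_rot: [-0.513, 0.486, -0.487, 0.514]
ft_force: [-0.2, 0.7, -0.7]
grip_width: 0.0697
```

Run:
```python
from h import *
o=get_obs();print(o["position"],o["ft_force"])
crop("scene","cs9.png",100,185,120,6);crop("top","ct9.png",270,155,110,7)
```

```text
[ 0.48950602 -0.22307648  0.03106888] [-0.20505841  0.71276628 -0.6557984 ]
```

View pics/cs9.png

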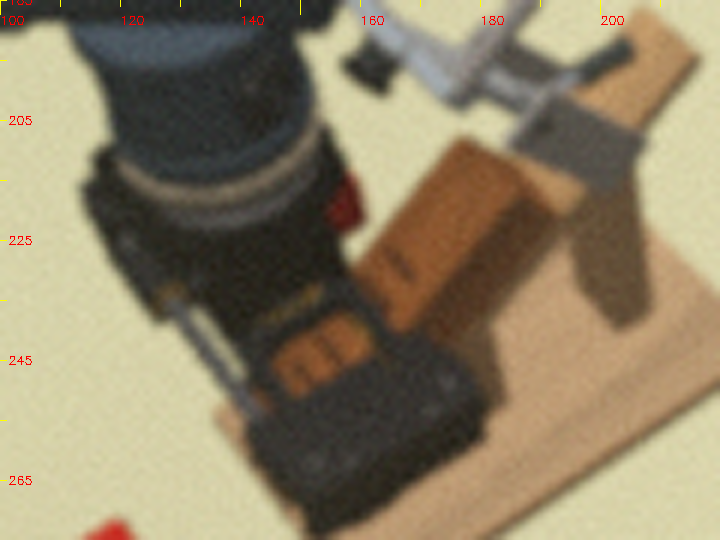

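View pics/ct9.png

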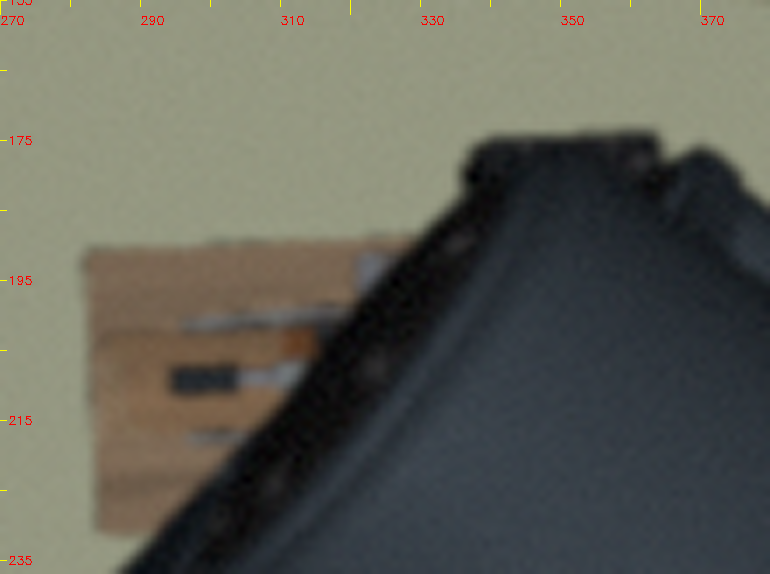

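arm_command(
  plan=[
    [[0, 0, 0], 0],
    [[0, 0, 0], 0],
    [[0, 0, 0], 0],
    [[0, 0, 0], 0],
    [[0, 0, 0], 0],
  ],
  fingers=-1,
  force=8,
)

```text
time: 7.7
position: [0.4896, -0.2225, 0.0306]
tool_rot: [-0.513, 0.485, -0.487, 0.514]
ft_force: [2.6, 2.1, 3.6]
grip_width: 0.0442
```

arm_command(
  plan=[
    [[0, -0.06, 0.15], 0],
    [[0, -0.12, 0.3], 0],
    [[0.01, -0.18, 0.45], 0],
    [[0.01, -0.23, 0.6], 0],
    [[0.01, -0.23, 0.6], 0],
  ],
  force=6,
)

```text
time: 8.2
position: [0.4883, -0.2283, 0.0455]
tool_rot: [0.514, -0.486, 0.486, -0.513]
ft_force: [1.2, -0.3, 0.7]
grip_width: 0.044
```

Run:
```python
from h import *
o=get_obs();print(o["position"],o["ft_force"],o["grip_width"])
crop("scene","cs10.png",100,185,120,6)
```

```text
[ 0.48825002 -0.22828277  0.04550825] [ 1.17042981 -0.33156811  0.66812722] 0.04396489610073906
```

View pics/cs10.png

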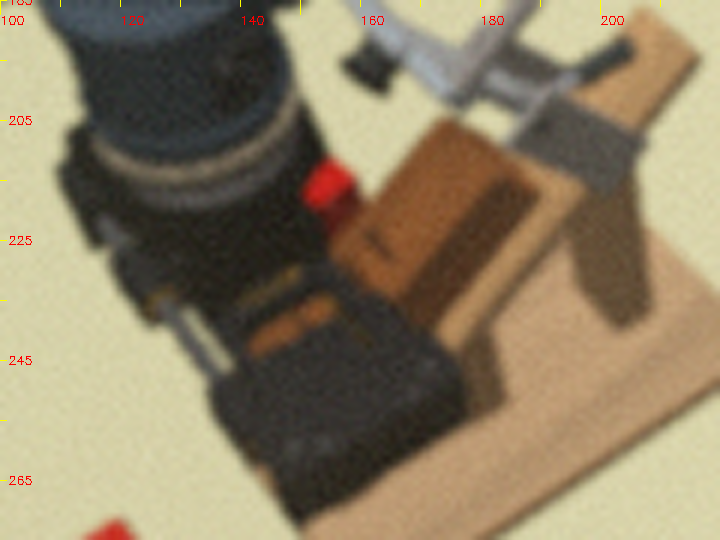

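arm_command(
  plan=[
    [[0, 0, 0], 0],
    [[0, 0, 0], 0],
    [[0, 0, 0], 0],
  ],
  force=3.5,
)

```text
time: 8.55
position: [0.4884, -0.2281, 0.0452]
tool_rot: [0.514, -0.486, 0.486, -0.513]
ft_force: [0.0, -1.1, 1.9]
grip_width: 0.0443
```

Run:
```python
from h import *
o=get_obs();print(o["position"],o["ft_force"],o["grip_width"])
crop("scene","cs11.png",100,185,120,6)
```

```text
[ 0.48842409 -0.22811408  0.04519725] [ 0.00247343 -1.13695315  1.94957642] 0.044283438383956104
```

View pics/cs11.png

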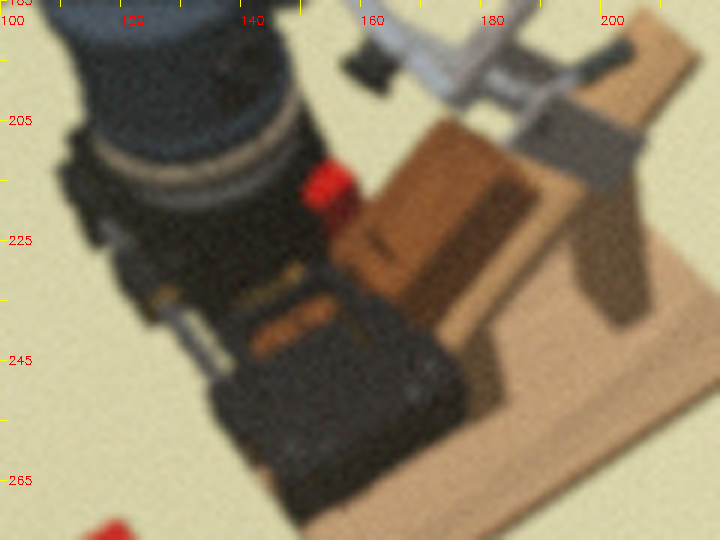

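Run:
```python
from h import *
np.set_printoptions(precision=1,suppress=True)
ex=np.array([-.052,.9986,0]);ey=np.array([-.9986,-.052,0]);ez=np.array([0,0,1.]);O=np.array([.4845,-.1433,0])
def corners(U2,th):
    a=np.radians(th);u=np.cos(a)*ex+np.sin(a)*ez;n=-np.sin(a)*ex+np.cos(a)*ez
    U=O+U2[0]*ex+U2[1]*ez
    return [proj("scene",U+l*u+w*ey+h*n) for l,w,h in[(0,.022,.036),(0,-.022,.036),(0,-.022,0),(-.07,-.022,.036),(-.07,-.022,0)]]
for nm,U,t in[("start",(.042,.104),35),("A",(.0363,.119),35),("B",(.042,.104),28),("C",(.036,.105),29),("D",(.036,.112),32)]:print(nm,*corners(U,t))
```

```text
start [177.7 207.5] [187.3 218. ] [195.7 221.6] [169.2 240.3] [178.1 243.1]
A [174.8 204.5] [184.6 215.1] [193.1 218.9] [166.1 237.7] [175.3 240.7]
B [178.8 206.2] [188.5 216.7] [195.7 221.6] [168.3 238. ] [176.2 242.3]
C [176.5 207.3] [186.2 217.8] [193.6 222.6] [166.1 239.4] [174.3 243.4]
D [175.6 205.9] [185.3 216.5] [193.3 220.8] [166.  238.6] [174.7 242.1]
```

Run:
```python
from h import *
np.set_printoptions(precision=1,suppress=True)
for z in(.12,.15,.18,.2,.22,.25):
    A=np.array([.4885,-.228,z]); d=np.array([.602,.798,0]) # image-right dir
    print(z,proj("scene",A),[proj("scene",A+d*r) for r in(.03,.0375,.045)])
crop("scene","cs12.png",90,140,140,5)
```

```text
0.12 [144.3 238.2] [array([157.1, 238.3]), array([160.3, 238.3]), array([163.5, 238.3])]
0.15 [141.6 230.2] [array([154.8, 230.3]), array([158.1, 230.3]), array([161.4, 230.3])]
0.18 [138.8 221.8] [array([152.3, 221.9]), array([155.7, 221.9]), array([159.1, 221.9])]
0.2 [136.8 215.9] [array([150.6, 216. ]), array([154.1, 216. ]), array([157.5, 216.1])]
0.22 [134.8 209.8] [array([148.9, 209.9]), array([152.4, 210. ]), array([155.9, 210. ])]
0.25 [131.6 200.2] [array([146.1, 200.4]), array([149.7, 200.4]), array([153.3, 200.4])]
```

View pics/cs12.png

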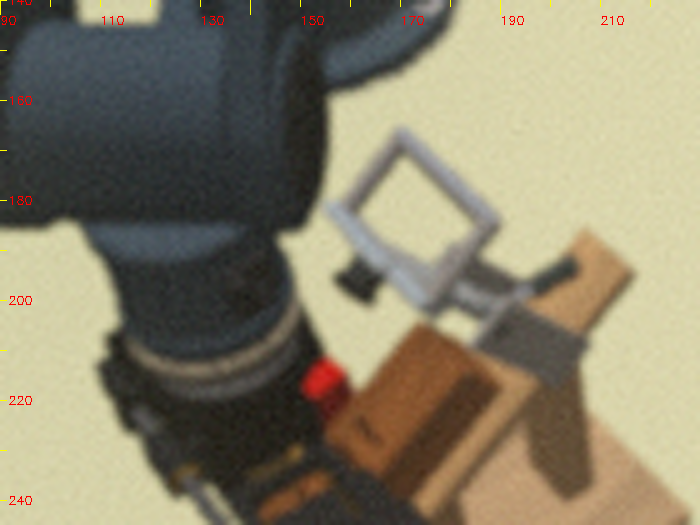

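arm_command(
  plan=[
    [[0, 0, 0], 0],
    [[0, -0.02, 0.3], 0],
    [[0, -0.05, 0.3], 0],
    [[0, -0.1, 0.6], 0],
    [[0, -0.15, 0.6], 0],
  ],
  force=3,
)

```text
time: 9.15
position: [0.4888, -0.2318, 0.0608]
tool_rot: [-0.514, 0.486, -0.486, 0.514]
ft_force: [-0.2, 0.5, -1.5]
grip_width: 0.0443
```

Run:
```python
from h import *
o=get_obs();print(o["position"],o["ft_force"],o["grip_width"],o["time"])
crop("scene","cs13.png",100,180,120,6)
```

```text
[ 0.48876589 -0.23184782  0.06078422] [-0.1643684   0.50766191 -1.50191721] 0.044266709443481114 9.15
```

View pics/cs13.png

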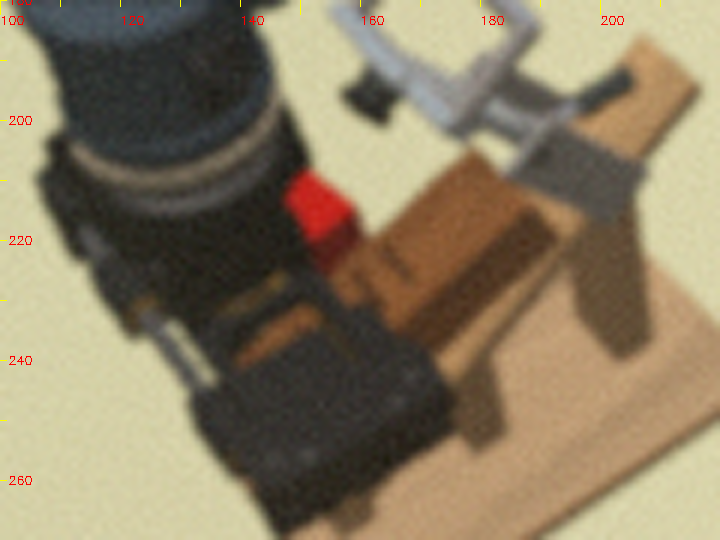

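The case now pivots: its upper end rests on the slope at (188,220) while I raise the low end. I'll continue.

arm_command(
  plan=[
    [[0, -0.03, 0.25], 0],
    [[0, -0.06, 0.45], 0],
    [[0, -0.08, 0.66], 0],
    [[0, -0.08, 0.85], 0],
    [[0, -0.08, 1.0], 0],
  ],
)

```text
time: 9.7
position: [0.4894, -0.2349, 0.0858]
tool_rot: [0.514, -0.485, 0.487, -0.513]
ft_force: [-0.1, -3.0, -1.6]
grip_width: 0.0439
```

Run:
```python
from h import *
o=get_obs();print(o["position"],o["ft_force"],o["grip_width"],o["time"])
crop("scene","cs14.png",100,170,120,6)
```

```text
[ 0.48940646 -0.23489825  0.08581653] [-0.13620668 -2.97617626 -1.62384873] 0.043926570526529395 9.7
```

View pics/cs14.png

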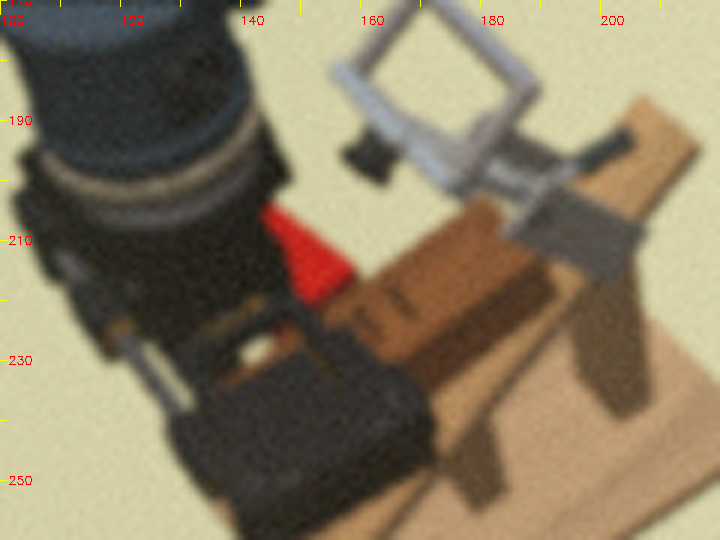

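arm_command(
  plan=[
    [[0, 0, 0.2], 0],
    [[0, 0.02, 0.4], 0],
    [[0, 0.04, 0.55], 0],
    [[0, 0.06, 0.7], 0],
    [[0, 0.06, 0.7], 0],
  ],
)

```text
time: 10.25
position: [0.4889, -0.2323, 0.1032]
tool_rot: [-0.513, 0.486, -0.486, 0.514]
ft_force: [-0.1, -4.3, -1.7]
grip_width: 0.0439
```

Run:
```python
from h import *
o=get_obs();print(o["position"],o["ft_force"],o["grip_width"],o["time"])
crop("scene","cs15.png",100,165,120,6)
np.set_printoptions(precision=1,suppress=True)
ex=np.array([-.052,.9986,0]);ey=np.array([-.9986,-.052,0]);ez=np.array([0,0,1.]);O=np.array([.4845,-.1433,0])
for U2,th in[((.042,.104),10),((.042,.104),5),((.042,.104),0),((.035,.1),0)]:
    a=np.radians(th);u=np.cos(a)*ex+np.sin(a)*ez;n=-np.sin(a)*ex+np.cos(a)*ez
    U=O+U2[0]*ex+U2[1]*ez
    print(th,*[proj("scene",U+l*u+w*ey+h*n) for l,w,h in[(0,.022,.036),(0,-.022,.036),(0,-.022,0),(-.07,-.022,.036),(-.07,-.022,0)]])
```

```text
[ 0.48887112 -0.23231998  0.10315317] [-0.14712241 -4.34823689 -1.6711144 ] 0.043933184758889264 10.25
10 [182.3 203.2] [192.1 213.6] [195.7 221.6] [168. 231.] [172.5 238.7]
5 [183.4 202.5] [193.1 212.8] [195.7 221.6] [168.4 228.8] [171.8 237.4]
0 [184.4 201.9] [194.2 212.2] [195.7 221.6] [169.1 226.5] [171.4 235.9]
0 [182.2 204.3] [192.  214.6] [193.5 224. ] [166.8 229.1] [169.1 238.4]
```

View pics/cs15.png

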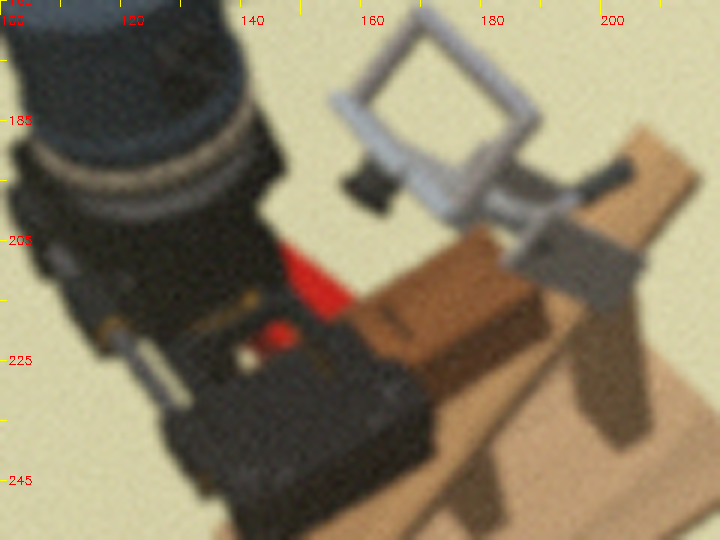

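arm_command(
  plan=[
    [[0, -0.03, 0.15], 0],
    [[0, -0.06, 0.3], 0],
    [[0, -0.1, 0.4], 0],
    [[0, -0.1, 0.4], 0],
  ],
)

```text
time: 10.7
position: [0.4881, -0.2339, 0.1127]
tool_rot: [-0.513, 0.487, -0.486, 0.514]
ft_force: [0.2, -0.2, -0.5]
grip_width: 0.0443
```

Run:
```python
from h import *
o=get_obs();print(o["position"],o["ft_force"],o["grip_width"],o["time"])
crop("scene","cs16.png",120,180,90,8)
```

```text
[ 0.4880986  -0.23388214  0.11272126] [ 0.21157598 -0.1821341  -0.53942463] 0.04426497973409647 10.7
```

View pics/cs16.png

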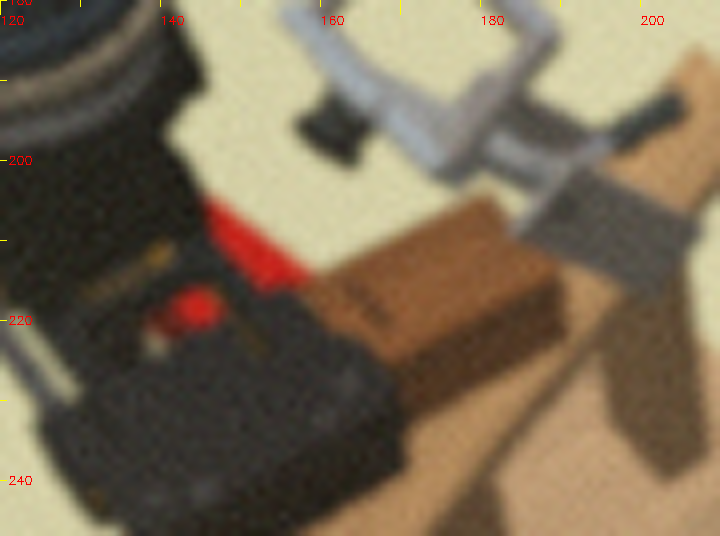

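Run:
```python
from h import *
ex=np.array([-.052,.9986,0]);ey=np.array([-.9986,-.052,0]);ez=np.array([0,0,1.]);O=np.array([.4845,-.1433,0])
for th in(15,10,5,0,-5):
    a=np.radians(th);u=np.cos(a)*ex+np.sin(a)*ez;n=-np.sin(a)*ex+np.cos(a)*ez
    U=O+.032*ex+.1*ez;r=[]
    for w,h in((.022,.036),(-.022,.036),(-.022,0)):
        p=proj("scene",U+w*ey+h*n);q=proj("scene",U-.08*u+w*ey+h*n);r.append(round((q[1]-p[1])/(p[0]-q[0]),3));r.append(p.round(1))
    print(th,r)
```

```text
15 [np.float64(0.789), array([178.1, 206.9]), np.float64(0.806), array([187.7, 217.4]), np.float64(0.817), array([192.5, 224.6])]
10 [np.float64(0.705), array([179.1, 206.2]), np.float64(0.724), array([188.8, 216.6]), np.float64(0.737), array([192.5, 224.6])]
5 [np.float64(0.625), array([180.1, 205.5]), np.float64(0.647), array([189.8, 215.9]), np.float64(0.661), array([192.5, 224.6])]
0 [np.float64(0.548), array([181.2, 204.8]), np.float64(0.572), array([190.9, 215.2]), np.float64(0.588), array([192.5, 224.6])]
-5 [np.float64(0.473), array([182.3, 204.3]), np.float64(0.499), array([192. , 214.6]), np.float64(0.517), array([192.5, 224.6])]
```

arm_command(
  plan=[
    [[0, 0, 0], 0],
    [[0, 0, 0], 0],
    [[0.01, -0.2, 0.05], 0],
    [[0.02, -0.5, 0.2], 0],
    [[0.05, -0.9, 0.4], 0],
  ],
  force=50,
)

```text
time: 11.25
position: [0.4897, -0.2576, 0.1226]
tool_rot: [0.514, -0.486, 0.486, -0.514]
ft_force: [0.3, 0.2, -1.0]
grip_width: 0.0437
```

arm_command(
  plan=[
    [[0.02, -0.5, 0.3], 0],
    [[0.04, -1.0, 0.6], 0],
    [[0.07, -1.5, 1], 0],
    [[0.1, -2, 1.4], 0],
    [[0.1, -2.3, 1.6], 0],
  ],
)

```text
time: 11.75
position: [0.493, -0.3173, 0.1642]
tool_rot: [0.513, -0.485, 0.488, -0.513]
ft_force: [-0.3, 0.8, -1.4]
grip_width: 0.0437
```

Run:
```python
from h import *
o=get_obs();print(o["position"],o["ft_force"],o["grip_width"],o["time"])
crop("scene","cs17.png",90,140,130,6)
```

```text
[ 0.49304407 -0.31732986  0.16418696] [-0.29369094  0.83486487 -1.44213117] 0.043670266874600586 11.75
```

View pics/cs17.png

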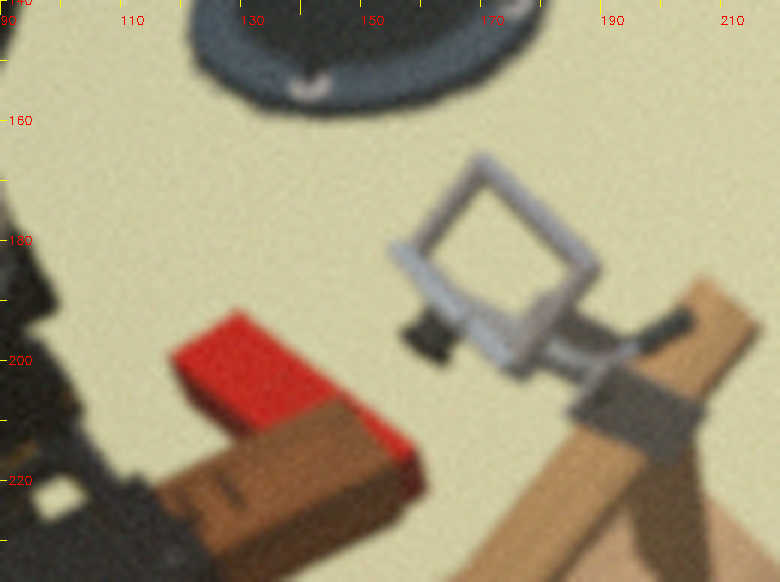

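arm_command(
  plan=[
    [[0, 0, 0.4], 0],
    [[0, 0, 1.4], 0],
    [[0, 0, 2.6], 0],
    [[0, 0.2, 3.8], 0],
    [[0, 0.8, 5], 0],
  ],
)

```text
time: 12.3
position: [0.492, -0.2947, 0.2887]
tool_rot: [0.513, -0.487, 0.486, -0.513]
ft_force: [1.0, 0.5, -1.1]
grip_width: 0.0434
```

arm_command(
  plan=[
    [[0, 1, 1], -0.1],
    [[0, 2, 1.5], -0.2],
    [[0.1, 3.2, 1.7], -0.3],
    [[0.2, 4.4, 1.7], -0.3],
    [[0.4, 5.6, 1.7], -0.3],
  ],
)

```text
time: 12.8
position: [0.5014, -0.1527, 0.3305]
tool_rot: [0.507, -0.493, 0.492, -0.507]
ft_force: [0.1, 0.4, -1.3]
grip_width: 0.0433
```

arm_command(
  plan=[
    [[0.1, 1.2, 0], 0],
    [[0.2, 2.4, 0], 0],
    [[0.3, 3.6, 0], 0],
    [[0.4, 4.8, 0], 0],
    [[0.5, 6, 0], 0],
  ],
)

```text
time: 13.3
position: [0.5138, -0.0028, 0.3301]
tool_rot: [0.507, -0.493, 0.492, -0.507]
ft_force: [-0.1, -0.9, -0.5]
grip_width: 0.0436
```

arm_command(
  plan=[
    [[0.1, 1.2, 0], 0],
    [[0.2, 2.4, 0], 0],
    [[0.25, 3.6, 0], 0],
    [[0.3, 4.6, 0], 0],
    [[0.3, 5.2, 0], 0],
  ],
)

```text
time: 13.8
position: [0.5212, 0.1274, 0.33]
tool_rot: [0.508, -0.493, 0.492, -0.507]
ft_force: [0.5, 0.3, -0.8]
grip_width: 0.0437
```

Run:
```python
from h import *
o=get_obs();print(o["position"],o["ft_force"],o["grip_width"],o["time"])
crop("scene","cs18.png",200,40,180,4);crop("top","ct18.png",130,130,150,5)
```

```text
[0.52120525 0.12743289 0.32998368] [ 0.47692239  0.27032143 -0.75826141] 0.04374291463584415 13.8
```

View pics/cs18.png

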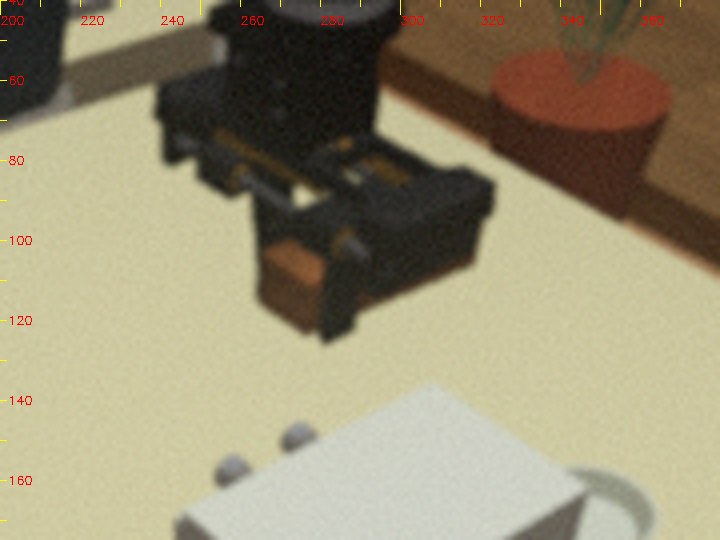

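View pics/ct18.png

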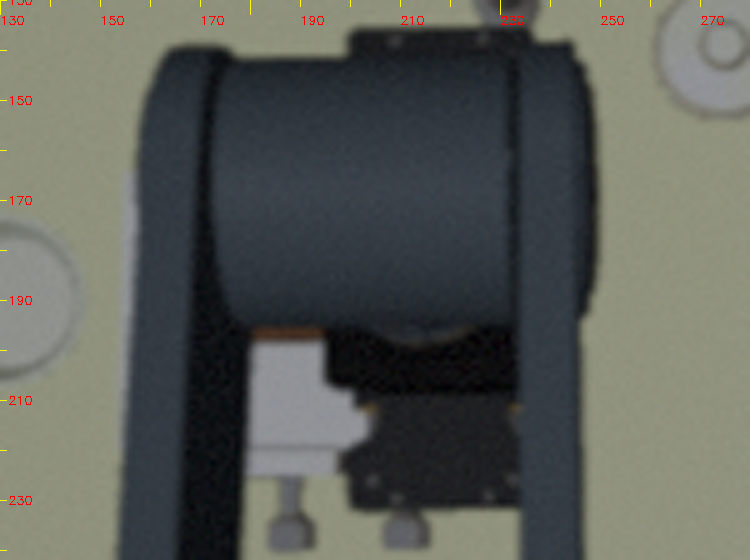

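Run:
```python
from h import *
np.set_printoptions(precision=4,suppress=True)
crop("scene","cs19.png",250,85,70,10)
```

```text
(no output)
```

View pics/cs19.png

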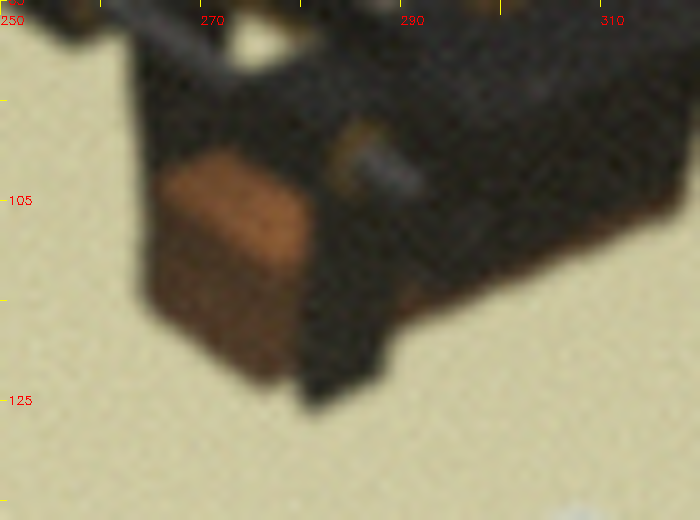

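Run:
```python
from h import *
np.set_printoptions(precision=4,suppress=True)
def atx(n,u,v,x):
    o,d=ray(n,u,v);return o+d*(x-o[0])/d[0]
for p in[(276.5,123.5),(278,112),(290,116.5),(318,104.5)]:print(p,atx("scene",*p,.543))
print(atx("scene",264.5,115,.499),atx("scene",265,104,.499))
```

```text
(276.5, 123.5) [0.543  0.1121 0.3332]
(278, 112) [0.543  0.114  0.3625]
(290, 116.5) [0.543  0.1521 0.3361]
(318, 104.5) [0.543  0.2417 0.3351]
[0.499  0.1129 0.3318] [0.499  0.1128 0.3609]
```

The case is level and its underside is only about 3 mm above the fingertips. So I'll set it down with the fingers just past the cabinet's right edge, then regrasp it at its middle.

arm_command(
  plan=[
    [[0, -0.6, 0], 0],
    [[0, -1.4, -0.5], 0],
    [[0, -2.1, -1.5], 0],
    [[0, -2.3, -2.7], 0],
    [[0, -2.3, -3.9], 0],
  ],
)

```text
time: 14.45
position: [0.5226, 0.0642, 0.2321]
tool_rot: [0.506, -0.493, 0.494, -0.506]
ft_force: [-0.0, -0.7, -1.4]
grip_width: 0.0437
```

arm_command(
  plan=[
    [[0, 0, -0.8], 0],
    [[0, 0, -1.6], 0],
    [[0, 0, -2.2], 0],
    [[0, 0, -2.7], 0],
    [[0, 0, -2.7], 0],
  ],
)

```text
time: 14.95
position: [0.521, 0.0655, 0.1635]
tool_rot: [0.508, -0.494, 0.492, -0.505]
ft_force: [-0.8, -0.0, -0.9]
grip_width: 0.0437
```

Run:
```python
from h import *
o=get_obs();print(o["position"],o["ft_force"],o["grip_width"],o["time"])
crop("scene","cs20.png",215,130,110,7)
```

```text
[0.52103659 0.06550589 0.16354581] [-0.77291132 -0.03678583 -0.91166083] 0.043669710824133276 14.95
```

View pics/cs20.png

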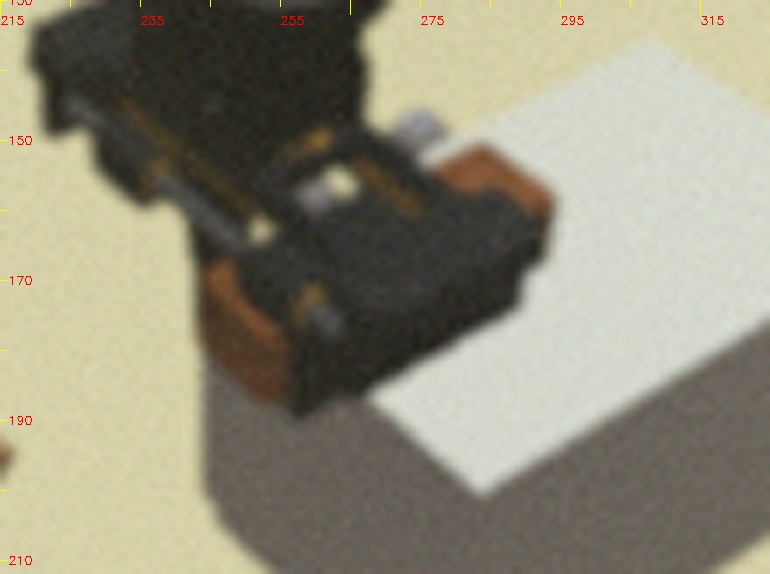

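arm_command(
  plan=[
    [[0, 0, -0.25], 0],
    [[0, 0, -0.5], 0],
    [[0, 0, -0.6], 0],
    [[0, 0, -0.6], 0],
    [[0, 0, -0.6], 0],
  ],
)

```text
time: 15.5
position: [0.523, 0.0676, 0.1507]
tool_rot: [-0.507, 0.492, -0.493, 0.507]
ft_force: [0.3, -2.0, 2.4]
grip_width: 0.0437
```

arm_command(
  plan=[
    [[0, 0, -0.06], 0],
    [[0, 0, -0.12], 0],
    [[0, 0, -0.12], 0],
  ],
)

```text
time: 15.8
position: [0.5231, 0.0676, 0.1477]
tool_rot: [-0.507, 0.492, -0.493, 0.507]
ft_force: [1.1, -3.3, 4.4]
grip_width: 0.0431
```

arm_command(
  plan=[
    [[0, 0, 0], 0],
    [[0, 0, 0], 0],
    [[0, 0, 0], 0],
  ],
  force=8,
)

```text
time: 16.1
position: [0.523, 0.0677, 0.1474]
tool_rot: [-0.507, 0.492, -0.493, 0.507]
ft_force: [0.1, -3.0, 4.8]
grip_width: 0.0439
```

arm_command(
  plan=[
    [[0, 0, -0.05], 0],
    [[0, 0, -0.05], 0],
    [[0, 0, -0.05], 0],
  ],
  force=4,
)

```text
time: 16.4
position: [0.5226, 0.0679, 0.1457]
tool_rot: [-0.507, 0.493, -0.493, 0.507]
ft_force: [2.7, -1.9, 2.6]
grip_width: 0.0442
```

Run:
```python
from h import *
o=get_obs();print(o["position"],o["ft_force"],o["grip_width"],o["time"])
crop("scene","cs21.png",230,135,80,9)
```

```text
[0.52259624 0.06790177 0.14565897] [ 2.66153984 -1.92085436  2.5965845 ] 0.04415224007158613 16.4
```

View pics/cs21.png

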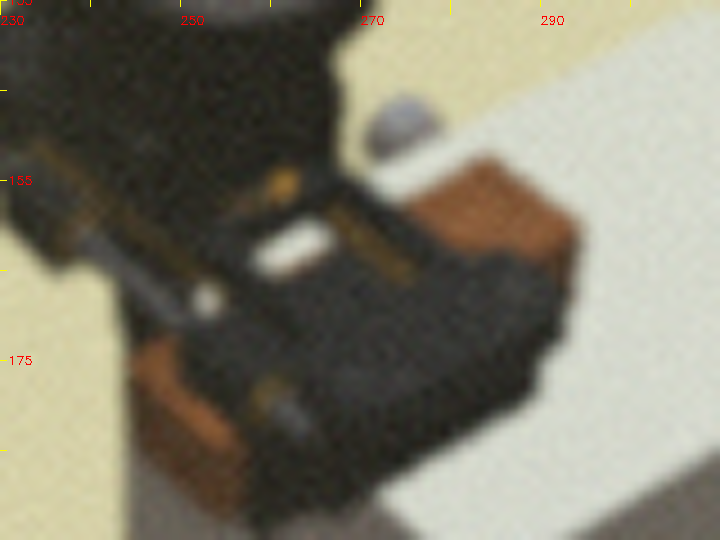

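Run:
```python
from h import *
np.set_printoptions(precision=1,suppress=True)
c=np.array([.5226-.0018,.0679+.0554,.15]);u=np.array([-.031,.9995,0]);w=np.array([.9995,.031,0]);n=np.array([0,0,1.])
for l,s,h in[(.07,-.022,.036),(.07,.022,.036),(.07,.022,0),(-.07,-.022,.036),(-.07,.022,.036),(-.07,.022,0),(-.07,-.022,0)]:
    print(l,s,h,proj("scene",c+l*u+s*w+h*n))
```

```text
0.07 -0.022 0.036 [284.8 150.9]
0.07 0.022 0.036 [296.1 159.2]
0.07 0.022 0 [294.7 169.3]
-0.07 -0.022 0.036 [244.1 172.4]
-0.07 0.022 0.036 [255.1 181.9]
-0.07 0.022 0 [254.8 192.1]
-0.07 -0.022 0 [244.1 182.6]
```

arm_command(
  plan=[
    [[0, 0, 0], 0],
    [[0, 0, 0], 0],
    [[0, 0, 0], 0],
    [[0, 0, 0], 0],
  ],
  fingers=0.5,
)

```text
time: 16.85
position: [0.5216, 0.068, 0.1454]
tool_rot: [0.507, -0.493, 0.492, -0.507]
ft_force: [0.0, -0.7, -0.4]
grip_width: 0.0634
```

arm_command(
  plan=[
    [[0, 0, 1], 0],
    [[0, 0, 2.5], 0],
    [[0, 0, 4], 0],
    [[0, 0, 4], 0],
  ],
  fingers=0.6,
)

```text
time: 17.25
position: [0.5257, 0.0678, 0.2508]
tool_rot: [-0.505, 0.49, -0.496, 0.51]
ft_force: [0.6, 0.4, 0.3]
grip_width: 0.0696
```

Run:
```python
from h import *
o=get_obs();print(o["position"],o["ft_force"],o["grip_width"],o["time"])
crop("scene","cs22.png",230,125,100,7)
crop("top","ct22.png",130,130,150,5)
```

```text
[0.52568424 0.06776053 0.25075008] [0.59777966 0.357037   0.30941964] 0.0695925799342498 17.25
```

View pics/cs22.png

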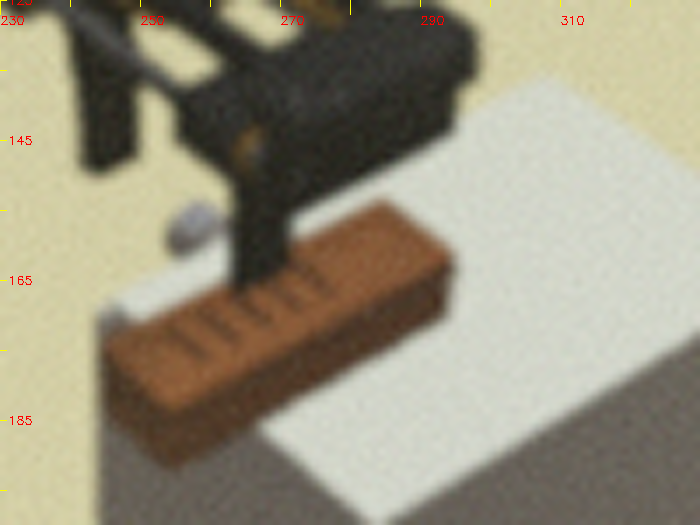

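View pics/ct22.png

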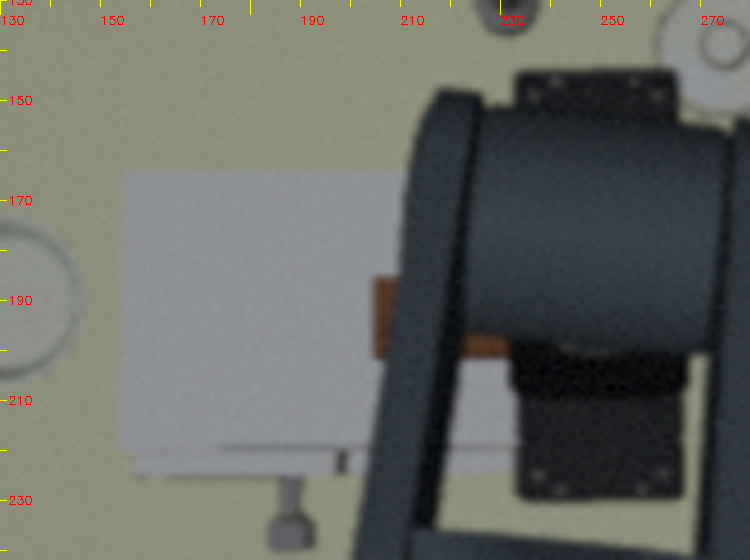

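Run:
```python
from h import *
np.set_printoptions(precision=4,suppress=True)
P=np.array([atz("scene",*p,.186) for p in[(244,174.5),(283.5,154),(293.5,162),(254,183)]]);print(P,P.mean(0))
print(np.linalg.norm(P[1]-P[0]),np.linalg.norm(P[2]-P[1]),np.degrees(np.arctan2(*(P[1]+P[2]-P[0]-P[3])[[1,0]])))
for p in((204.5,185),(204.5,201)):print(atz("top",*p,.186))
```

```text
[[0.5072 0.0478 0.186 ]
 [0.5046 0.1811 0.186 ]
 [0.545  0.1808 0.186 ]
 [0.5465 0.0494 0.186 ]] [0.5259 0.1148 0.186 ]
0.13338309167959952 0.04042636776369647 90.89914988451065
[0.5401 0.1873 0.186 ]
[0.4973 0.1862 0.186 ]
```

arm_command(
  plan=[
    [[0, 1, 0], 0],
    [[0, 2, 0], 0],
    [[0, 2, -1], 0],
    [[0, 2, -2.2], 0],
    [[0, 2, -3.2], 0],
  ],
)

```text
time: 17.85
position: [0.5203, 0.1181, 0.163]
tool_rot: [0.508, -0.494, 0.492, -0.506]
ft_force: [-0.2, -0.1, -0.0]
grip_width: 0.0693
```

arm_command(
  plan=[
    [[0, 0, -0.3], 0],
    [[0, 0, -0.3], 0],
    [[0, 0, -0.3], 0],
  ],
)

```text
time: 18.15
position: [0.5226, 0.1178, 0.1584]
tool_rot: [-0.507, 0.493, -0.493, 0.507]
ft_force: [0.9, 0.2, 1.5]
grip_width: 0.0695
```

arm_command(
  plan=[
    [[0, 0, -0.12], 0],
    [[0, 0, -0.12], 0],
    [[0, 0, -0.12], 0],
    [[0, 0, -0.12], 0],
    [[0, 0, -0.12], 0],
  ],
  fingers=-1,
  force=20,
)

```text
time: 18.65
position: [0.5224, 0.1178, 0.1558]
tool_rot: [-0.507, 0.493, -0.493, 0.507]
ft_force: [-0.9, -0.1, 2.5]
grip_width: 0.044
```

arm_command(
  plan=[
    [[0, 0, 0.1], 0],
    [[0, 0, 0.25], 0],
    [[0, 0, 0.4], 0],
    [[0, 0, 0.4], 0],
  ],
  force=40,
)

```text
time: 19.05
position: [0.5228, 0.1178, 0.1659]
tool_rot: [-0.507, 0.492, -0.493, 0.507]
ft_force: [0.6, 0.3, -1.3]
grip_width: 0.0436
```

Run:
```python
from h import *
o=get_obs();print(o["position"],o["ft_force"],o["grip_width"],o["time"])
crop("scene","cs23.png",230,125,100,7)
```

```text
[0.52281833 0.11783194 0.16590538] [ 0.62440845  0.27707627 -1.3141329 ] 0.04364075333706526 19.05
```

View pics/cs23.png

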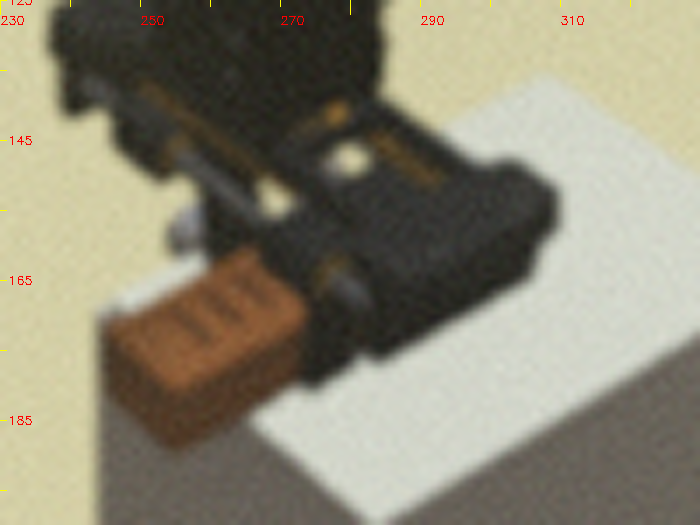

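Gripped at the middle and lifted 10 mm. Next I'll move it 95 mm along y to the centre and set it down.

arm_command(
  plan=[
    [[0, 0.6, 0], 0],
    [[0, 1.5, 0], 0],
    [[0, 2.5, 0], 0],
    [[0, 3.4, 0], 0],
    [[0, 3.8, 0], 0],
  ],
)

```text
time: 19.6
position: [0.5219, 0.2154, 0.1651]
tool_rot: [-0.507, 0.492, -0.492, 0.508]
ft_force: [0.5, -0.3, -1.0]
grip_width: 0.0437
```

arm_command(
  plan=[
    [[0, 0, 0], 0],
    [[0, 0, -0.2], 0],
    [[0, 0, -0.35], 0],
    [[0, 0, -0.42], 0],
    [[0, 0, -0.42], 0],
  ],
)

```text
time: 20.1
position: [0.5222, 0.212, 0.1557]
tool_rot: [0.507, -0.493, 0.493, -0.507]
ft_force: [-2.3, -0.0, 6.8]
grip_width: 0.0436
```

Run:
```python
from h import *
o=get_obs();print(o["position"],o["ft_force"],o["grip_width"],o["time"])
crop("scene","cs24.png",240,110,110,7)
```

```text
[0.52221515 0.21198295 0.15573242] [-2.29309594 -0.04138058  6.80585656] 0.043559863005744846 20.1
```

View pics/cs24.png

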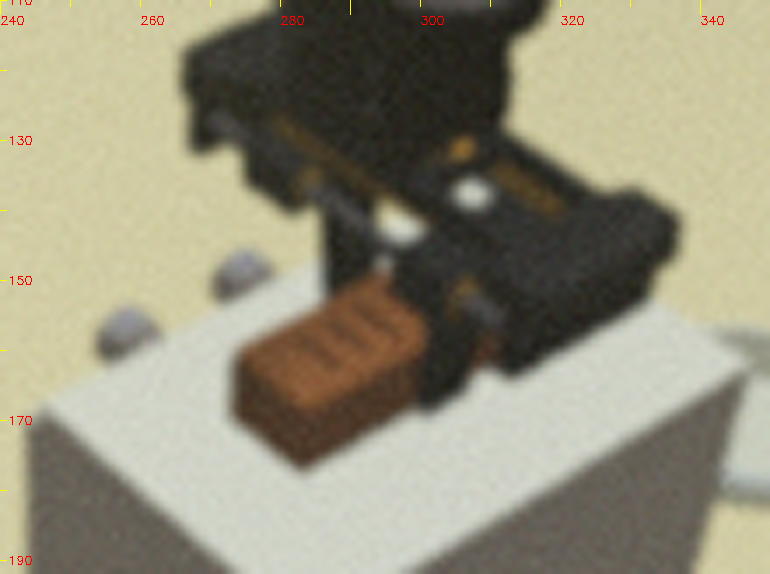

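arm_command(
  plan=[
    [[0, 0, 0.05], 0],
    [[0, 0, 0.05], 0],
    [[0, 0, 0.05], 0],
    [[0, 0, 0.05], 0],
  ],
  fingers=0.4,
  force=10,
)

```text
time: 20.55
position: [0.5223, 0.2125, 0.1558]
tool_rot: [0.507, -0.493, 0.493, -0.507]
ft_force: [-1.0, -0.5, -0.4]
grip_width: 0.0597
```

arm_command(
  plan=[
    [[0, 0, 1], 0],
    [[0, 0, 2.5], 0],
    [[0, 0, 4], 0],
    [[0, 0, 6], 0],
    [[0, -1, 7.5], 0],
  ],
)

```text
time: 21.05
position: [0.5228, 0.1896, 0.3463]
tool_rot: [-0.507, 0.492, -0.492, 0.509]
ft_force: [0.5, -0.3, -0.7]
grip_width: 0.061
```

arm_command(
  plan=[
    [[-0.2, -1.5, 0], -1.6],
    [[-0.4, -3, 0], -3.2],
    [[-0.6, -4.5, 0], -4.8],
    [[-0.8, -6, 0], -6.4],
    [[-1, -7.5, 0], -8],
  ],
  fingers=-0.3,
)

```text
time: 21.55
position: [0.4968, -0.0011, 0.3435]
tool_rot: [-0.306, 0.637, -0.637, 0.306]
ft_force: [-0.0, 0.5, -0.4]
grip_width: 0.033
```

Run:
```python
from h import *
o=get_obs();print(o["position"],o["ft_force"],o["grip_width"],o["time"],o["q"])
crop("scene","cs25.png",240,120,110,7);crop("top","ct25.png",135,145,120,6)
```

```text
[ 0.49679882 -0.0010568   0.34345948] [-0.03303005  0.5184816  -0.44284744] 0.03301229053718139 21.55 [-2.27446001e-01  2.19749507e-01  1.57751660e+00 -2.14966001e-05
  1.34436285e+00  4.47682035e-01]
```

View pics/cs25.png

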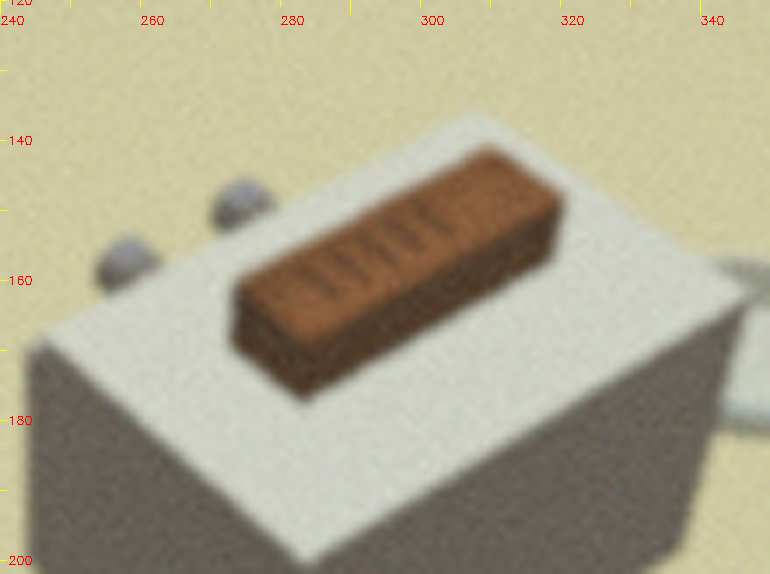

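View pics/ct25.png

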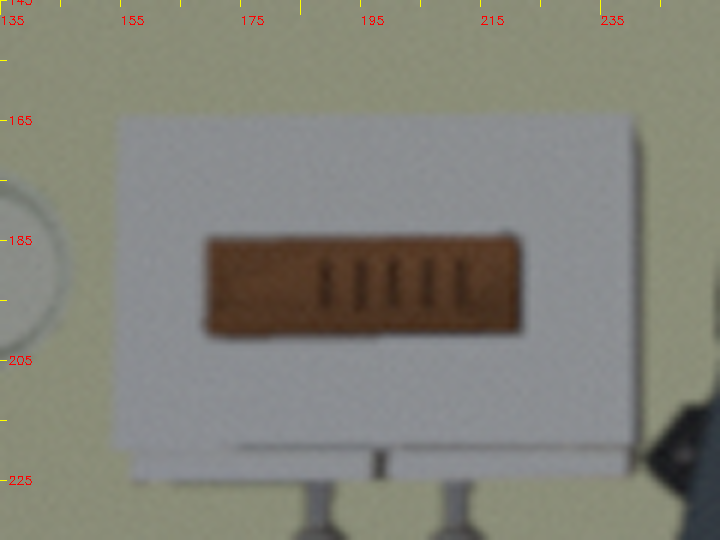

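Run:
```python
from h import *
np.set_printoptions(precision=4,suppress=True)
P=np.array([atz("top",*p,.186) for p in[(169.5,184.5),(221.5,184.2),(221.5,200.5),(169.3,201)]]);print(P,P.mean(0))
S=np.array([atz("scene",*p,.186) for p in[(272,160.5),(309,140.5),(319.5,147.5),(283,169)]]);print(S.mean(0))
```

```text
[[0.54   0.2807 0.186 ]
 [0.5429 0.142  0.186 ]
 [0.4993 0.141  0.186 ]
 [0.496  0.2797 0.186 ]] [0.5196 0.2108 0.186 ]
[0.5251 0.2093 0.186 ]
```

The case is flat and central: the top view gives its centre at (0.520, 0.211) and its yaw within about 0.5° of the cabinet's. Next is the bail.

arm_command(
  plan=[
    [[-0.1, -1, 0], -1.7],
    [[-0.2, -2, 0], -3.4],
    [[-0.3, -3, 0], -5.1],
    [[-0.45, -4, 0], -6.8],
    [[-0.56, -4.5, 0], -8.5],
  ],
)

```text
time: 22.15
position: [0.4834, -0.1133, 0.3433]
tool_rot: [0.054, -0.705, 0.705, -0.054]
ft_force: [-0.0, 0.1, -0.1]
grip_width: 0.0302
```

arm_command(
  plan=[
    [[0, 0, 0], -1.2],
    [[0, 0, -0.5], -1.2],
    [[0, 0, -0.5], -1.2],
  ],
)

```text
time: 22.45
position: [0.4825, -0.1113, 0.3296]
tool_rot: [-0.021, 0.708, -0.706, 0.019]
ft_force: [-0.4, 0.5, -0.2]
grip_width: 0.0305
```

Run:
```python
from h import *
from scipy.spatial.transform import Rotation as R
o=get_obs();print(o["position"],o["ft_force"],o["grip_width"],o["time"],R.from_quat(o["tool_rot"]).as_matrix()[:,2])
crop("scene","cs26.png",130,110,110,7)
B=np.array([.483,-.1125,.257]);print(proj("scene",B),proj("top",B),proj("scene",o["position"]))
```

```text
[ 0.48246296 -0.11129132  0.32961305] [-0.38923645  0.48277776 -0.21923497] 0.03053322243768976 22.45 [ 0.05588463 -0.99843498 -0.00212196]
[179.13574548 174.025774  ] [321.83005921 207.02735486] [174.90638085 147.87339562]
```

View pics/cs26.png

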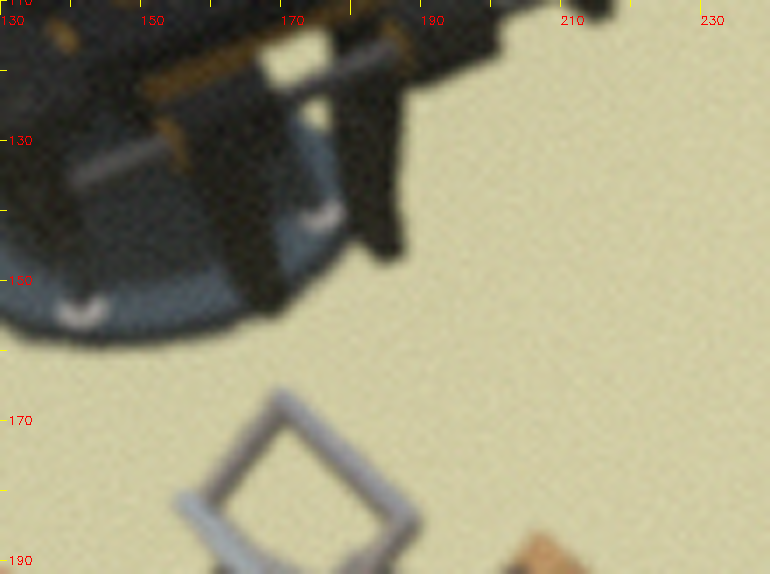

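arm_command(
  plan=[
    [[0, 0.08, -0.9], 0],
    [[0, 0.08, -1.8], 0],
    [[0, 0.08, -2.6], 0],
    [[0, 0.08, -3.3], 0],
    [[0, 0.08, -3.6], 0],
  ],
  fingers=-0.4,
)

```text
time: 23.0
position: [0.4828, -0.1094, 0.2399]
tool_rot: [-0.021, 0.707, -0.706, 0.019]
ft_force: [-0.9, 0.0, 0.6]
grip_width: 0.0264
```

arm_command(
  plan=[
    [[0, 0, 0], 0],
    [[0, 0, 0], 0],
    [[0, 0, 0], 0],
    [[0, 0, 0], 0],
    [[0, 0, 0], 0],
  ],
  fingers=-1,
  force=40,
)

```text
time: 23.5
position: [0.4841, -0.1153, 0.2416]
tool_rot: [0.02, -0.703, 0.711, -0.02]
ft_force: [-1.1, -13.7, -7.8]
grip_width: 0.009
```

Run:
```python
from h import *
o=get_obs();print(o["position"],o["ft_force"],o["grip_width"],o["time"])
crop("scene","cs27.png",130,120,110,7)
```

```text
[ 0.48409636 -0.11526784  0.24161064] [ -1.14146101 -13.74197467  -7.82132018] 0.009014462050992536 23.5
```

View pics/cs27.png

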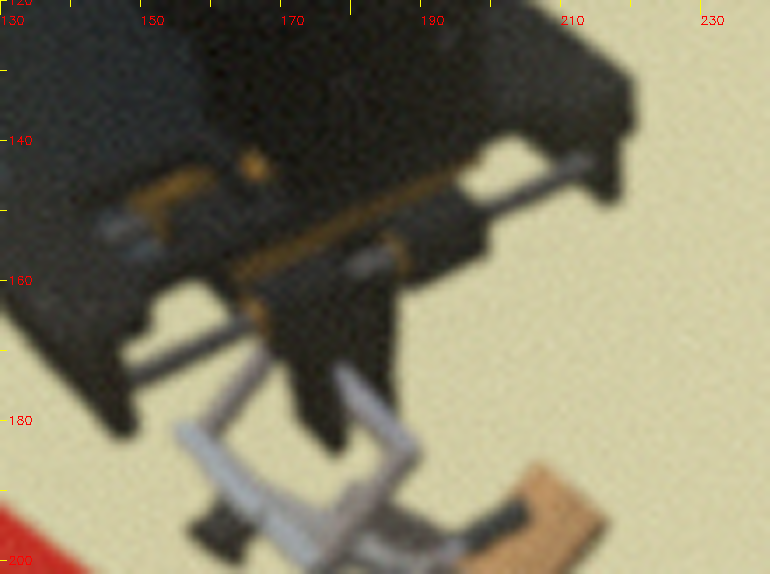

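arm_command(
  plan=[
    [[0, -0.52, -0.02], 0],
    [[0.05, -0.98, -0.12], 0],
    [[0.07, -1.43, -0.28], 0],
    [[0.1, -1.84, -0.5], 0],
    [[0.12, -2.22, -0.79], 0],
  ],
)

```text
time: 24.05
position: [0.4865, -0.1634, 0.223]
tool_rot: [-0.019, 0.709, -0.705, 0.02]
ft_force: [-1.3, 4.8, 6.3]
grip_width: 0.0087
```

arm_command(
  plan=[
    [[0.02, -0.33, -0.34], 0],
    [[0.03, -0.61, -0.72], 0],
    [[0.04, -0.83, -1.14], 0],
    [[0.05, -0.98, -1.59], 0],
    [[0.05, -1.06, -2.06], 0],
  ],
)

```text
time: 24.55
position: [0.4878, -0.1923, 0.1686]
tool_rot: [-0.019, 0.707, -0.707, 0.019]
ft_force: [1.3, 4.6, -1.6]
grip_width: 0.0087
```

arm_command(
  plan=[
    [[0, 0, -0.25], 0],
    [[0, 0, -0.45], 0],
    [[0, 0.01, -0.6], 0],
    [[0, 0.01, -0.69], 0],
    [[0, 0.01, -0.69], 0],
  ],
)

```text
time: 25.05
position: [0.4878, -0.1918, 0.1545]
tool_rot: [0.019, -0.707, 0.707, -0.02]
ft_force: [-1.8, 4.1, 10.4]
grip_width: 0.0087
```

Run:
```python
from h import *
o=get_obs();print(o["position"],o["ft_force"],o["grip_width"],o["time"])
crop("scene","cs28.png",110,140,120,6)
```

```text
[ 0.48777381 -0.19182139  0.15453133] [-1.82415477  4.13382181 10.39897011] 0.008693646790765166 25.05
```

View pics/cs28.png

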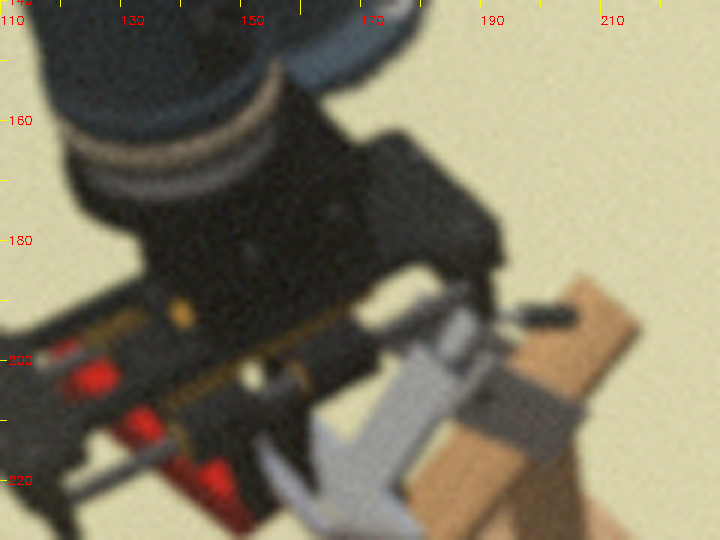

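arm_command(
  plan=[
    [[0, 0, 0.05], 0],
    [[0, 0, 0.05], 0],
    [[0, 0, 0.05], 0],
    [[0, 0, 0.05], 0],
  ],
  fingers=-0.35,
)

```text
time: 25.5
position: [0.4877, -0.1925, 0.1538]
tool_rot: [0.019, -0.706, 0.707, -0.019]
ft_force: [-1.2, -0.4, 0.6]
grip_width: 0.0268
```

arm_command(
  plan=[
    [[0, 0, 0.8], 0],
    [[0, 0, 2], 0],
    [[0, 0, 3.8], 0],
    [[0, 0, 5.5], 0],
    [[0, -1, 7], 0],
  ],
)

```text
time: 26.0
position: [0.4873, -0.2151, 0.3308]
tool_rot: [-0.02, 0.707, -0.707, 0.02]
ft_force: [2.0, -1.1, -0.2]
grip_width: 0.0284
```

arm_command(
  plan=[
    [[0, -1.5, 0], 0],
    [[0, -3.5, 0], 0],
    [[0, -5.5, 0], 0],
    [[0, -7, 0], 0],
    [[0, -7, 0], 0],
  ],
)

```text
time: 26.5
position: [0.4868, -0.3977, 0.3277]
tool_rot: [0.018, -0.706, 0.708, -0.017]
ft_force: [0.0, -0.1, -1.4]
grip_width: 0.0281
```

arm_command(
  plan=[
    [[0, 0, 0], 0],
    [[0, 0, 0], 0],
    [[0, 0, 0], 0],
    [[0, 0, 0], 0],
    [[0, 0, 0], 0],
  ],
)

```text
time: 27.0
position: [0.4879, -0.391, 0.3292]
tool_rot: [0.02, -0.707, 0.707, -0.02]
ft_force: [-0.4, 0.1, 0.5]
grip_width: 0.0284
```

Run:
```python
from h import *
np.set_printoptions(precision=1,suppress=True)
o=get_obs();print(o["position"],o["ft_force"],o["grip_width"],o["time"])
for n in("scene","top"):
    c=camera(n);cv2.imwrite(f"pics/{n}F.png",cv2.resize(c["pixels"][:,:,::-1],(800,600),interpolation=cv2.INTER_CUBIC))
crop("scene","cs29.png",120,175,120,6)
for f in(0,-.12):
    B=np.array([.4822+.0041*np.cos(f),-.1134-.079*np.cos(f),.178+.079*np.sin(f)]);print(f,proj("scene",B),proj("top",B))
```

```text
[ 0.5 -0.4  0.3] [-0.4  0.1  0.5] 0.028387949495962787 27.0
0 [153.2 214.5] [345.4 207.2]
-0.12 [154.2 217.1] [344.2 207.4]
```

View pics/cs29.png

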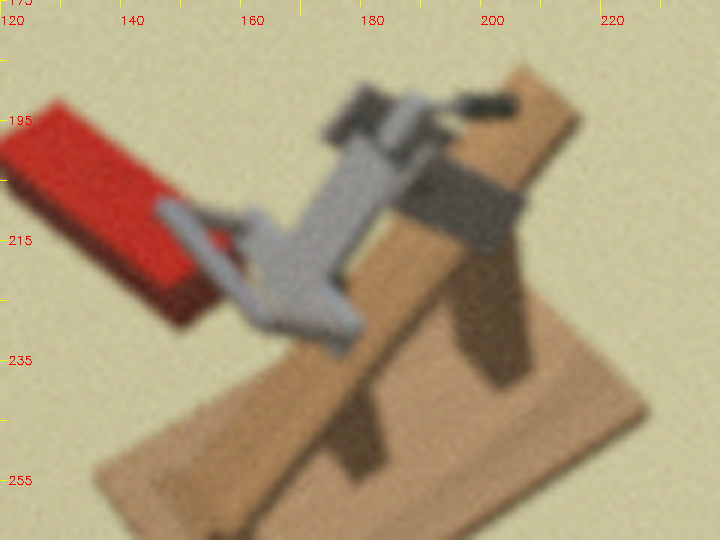

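View pics/sceneF.png

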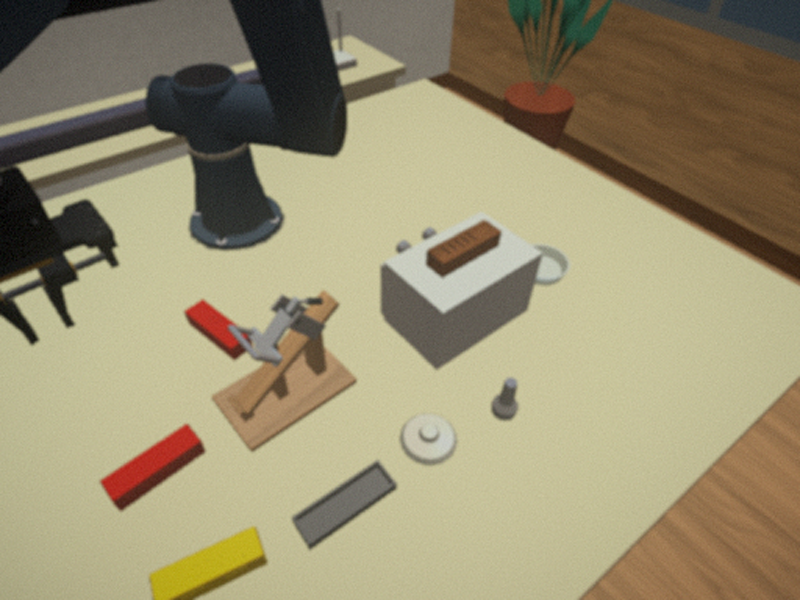

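View pics/topF.png

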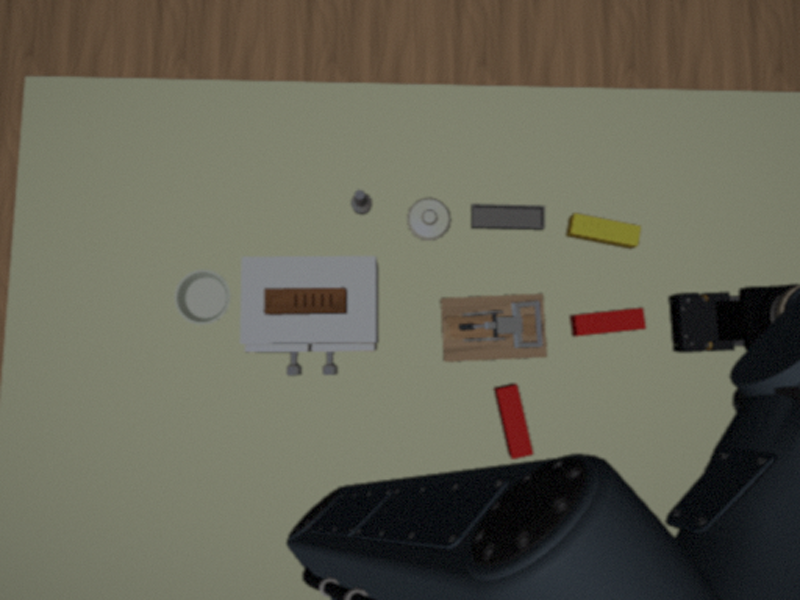

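The arm is shut on the empty cradle: the bar's midpoint is at about (154,217), where -0.12 rad predicts it. The case is on the cabinet and the bystanders haven't moved.

```bash
python3 -c "
from rig import hand_in;print(hand_in())"
```

```text
the job is handed in; nothing more can be done
None
```

The job is done and handed in at about 27 s of the 72 s allowed.

**What I did**
- **Opening the arm:** I gripped the bail, swung the hold-down arm up past its over-centre point, let go, and it stayed open.
- **Taking the case out:** I gripped the case by its low end and levelled it by letting its upper end rest on the slope. Then I carried it to the cabinet.
- **Placing the case:** I set it down once at the cabinet's right edge, because it sat too low in the fingers to go straight to the middle. I then gripped it at its middle and moved it to the centre.
- **Closing the arm:** I guided the arm back down onto the empty cradle until it reached its stop, let go and backed away.

**Last checks**
- **Case:** It lies flat with the lid up, centred at about x 0.520, y 0.211. Its long side is within about 0.5° of the cabinet's front in the top view.
- **Hold-down arm:** The bar sits where -0.12 rad (shut, empty) predicts.
- **Bystanders:** The dish, incense holder, stopper and sleeve look unmoved in both views, and the robot is touching nothing.

**What disagreed or went less than cleanly**
- The two cameras differ by about 5 mm in x.
- The top panel measured about 153 mm deep without the door strip, and about 166 mm with it, against the 170 mm given. I placed the case between those two possible centres, so front to back it may be off by about 4 mm.
- While I eased the grip over the slope, the case's upper end slipped down onto the board, a gap of roughly 15 mm. The low end stayed in the fingers.

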